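Clear the filter magazine and store its cassettes

TASK

Clear the filter magazine before it goes for service: turn the clamp knob all the way counter-clockwise to free the keeper, slide the keeper fully open towards the knob, and draw every cassette out through the front of its bay. Lay each cassette flat in its own pocket of the storage block, the one whose length and number of window marks match it, tongue to the front; the one-window cassette that was left out on the bench goes back too. Only when all are stored, slide the keeper fully shut again and turn the knob back to lock it, leaving the jar, screw cap and clip where they are.

Things in the scene. Friction and masses are not known exactly. Their poses are not given: they have to be found in the camera images.
- magazine: Low grey filter magazine, 166 mm wide (y), 112 deep (x), roof top z = 33, fixed; position and yaw vary. Origin on the bench under the front of the middle bay; x points into the bays. 3 bays along x at y = -54, 0, 54 mm, 38 wide, 106 deep, floor z = 4, ceiling 29, open only in front (x = 0). 14 mm sight slots in the roof; cassettes (34 mm wide) cannot pass them.
- keeper (a joint): Keeper slide, m: steel comb along y on the roof's front edge (x -9..9, z 34..41 mm; hooks to z = 45 at y = +-27; an arm back to x = 46 at each end). 0 = shut: 6 mm teeth (x -9..-3, z 8..34) hang before the cassette bodies. Slides to the magazine's +y (to the knob), stop 0.017 = open: teeth before the dividers, bays free. Friction 1.2 N, stays where left; 3 mm of play while locked.
- keeper_post (a point): Centre of the grip of the keeper's black upright post, 12 mm (y) x 16 mm (x), rising from the keeper's right-hand arm (z = 41) to z = 66. In the magazine frame this point is at x = 37, y = -97 mm + keeper position, z = 58 mm. Pinch it from above, fingers closing along y, and slide along y.
- clamp_knob (a joint): Clamp knob angle, rad. 0 = locked (stop): wing along the magazine's y, in line with the keeper, its cam blocks the keeper. Turns counter-clockwise seen from above to a stop at 1.5 = free; from about 1.1 the keeper can slide fully. Friction 0.05 N m, stays where left. It cannot be locked while the keeper is open.
- knob_grip (a point): Grip point of the clamp knob on its vertical axis, 60 mm above the bench, in the magazine frame at x = 37, y = 121 mm, beside the magazine. Black wing grip 44 mm long, 10 mm thick, z 46 to 67. The point turns with the knob; the wing lies along its y, so pinch across its x.
- storage_block: Flat grey storage block, 232 mm wide (y), 126 deep (x), 14 high, fixed; position and yaw vary. 4 pockets along its x, 54 mm apart, floor z = 4, walls 10 mm high, shortest at the left (+y), longest at the right; dark floor discs show the number of windows. At each pocket's front (-x) two lips (x -12..-4 mm, 22 mm apart) let the cassette's tongue stick out to -x.
- slot_1 (a point): Where the origin of cassette_1 belongs, on the floor of its own pocket of the storage block (one window mark, pocket 48 mm long and 41 mm wide, 4 mm of play all round); axes as the storage block's, the cassette's axes should match them (tongue to -x).
- slot_2 (a point): Where the origin of cassette_2 belongs, on the floor of its own pocket of the storage block (two window marks, pocket 66 mm long and 41 mm wide, 4 mm of play all round); axes as the storage block's, the cassette's axes should match them (tongue to -x).
- slot_3 (a point): Where the origin of cassette_3 belongs, on the floor of its own pocket of the storage block (three window marks, pocket 84 mm long and 41 mm wide, 4 mm of play all round); axes as the storage block's, the cassette's axes should match them (tongue to -x).
- slot_4 (a point): Where the origin of cassette_4 belongs, on the floor of its own pocket of the storage block (four window marks, pocket 102 mm long and 41 mm wide, 4 mm of play all round); axes as the storage block's, the cassette's axes should match them (tongue to -x).
- cassette_1: Filter cassette, one dark round window on top: aluminium body 40 mm long (x 0..40), 34 wide (y), 22 high, about 35 g; black grip tongue 10 mm wide, z 2..22, x 0 to -48. Origin: underside, middle of the body's front edge. Pinch the tongue from above across y near x = -32. Starts loose on the bench before the storage block, lying roughly across.
- cassette_2: Filter cassette, two dark round windows on top: aluminium body 58 mm long (x 0..58), 34 wide (y), 22 high, about 47 g; black grip tongue 10 mm wide, z 2..22, x 0 to -48. Origin: underside, middle of the body's front edge. Pinch the tongue from above across y near x = -32. Starts in one of the three bays (or absent), origin at the bay's front, tongue sticking out.
- cassette_3: Filter cassette, three dark round windows on top: aluminium body 76 mm long (x 0..76), 34 wide (y), 22 high, about 59 g; black grip tongue 10 mm wide, z 2..22, x 0 to -48. Origin: underside, middle of the body's front edge. Pinch the tongue from above across y near x = -32. Starts in one of the three bays (or absent), origin at the bay's front, tongue sticking out.
- cassette_4: Filter cassette, four dark round windows on top: aluminium body 94 mm long (x 0..94), 34 wide (y), 22 high, about 71 g; black grip tongue 10 mm wide, z 2..22, x 0 to -48. Origin: underside, middle of the body's front edge. Pinch the tongue from above across y near x = -32. Starts in one of the three bays (or absent), origin at the bay's front, tongue sticking out.
- green_lid_jar: Jar with a green lid, 55 mm wide, 76 mm high; bystander, origin under its centre.
- blue_screw_cap: Large blue screw cap, 93 mm wide, 41 mm high; bystander, origin under its centre.
- orange_clip: Orange clip, 22x49x12 mm; bystander, origin under its centre.

How it is judged:
On the way, in this order (a step that is already met when the one before it is completed fails the run):
1. the clamp knob is turned free (value of joint clamp_knob above 1.2 rad), for 0.2 s.
2. the keeper is slid open (value of joint keeper above 0.013 m), for 0.2 s.
3. every cassette lies in its own pocket (distance between cassette_1 and slot_1 below 0.009 m and angle between the x axis of cassette_1 and the x axis of slot_1, either way round below 0.12 rad and angle between each of cassette_1, cassette_2, cassette_3, cassette_4's own z axis and vertical below 0.06 rad and linear speed of each of cassette_1, cassette_2, cassette_3, cassette_4 below 0.02 m/s and distance between cassette_2 and slot_2 below 0.009 m and angle between the x axis of cassette_2 and the x axis of slot_2, either way round below 0.12 rad and distance between cassette_3 and slot_3 below 0.009 m and angle between the x axis of cassette_3 and the x axis of slot_3, either way round below 0.12 rad and distance between cassette_4 and slot_4 below 0.009 m and angle between the x axis of cassette_4 and the x axis of slot_4, either way round below 0.12 rad), for 0.2 s.
At the end, for the whole second after the job is handed in: Every cassette present lies flat and at rest in its own pocket (origin within 9 mm of its slot point, lengthwise direction within 0.12 rad, tilt under 0.06 rad); the keeper is shut to within 4 mm and the clamp knob locked to within 0.2 rad (all of step 3 and value of joint keeper below 0.004 m and value of joint clamp_knob below 0.2 rad); the robot touches nothing.
It fails at once if a bystander (jar, screw cap or clip) is moved more than 30 mm (distance of any of green_lid_jar, blue_screw_cap, orange_clip from where it was at the start of the episode above 0.03 m).
Of cassette_2, cassette_3, cassette_4 only 2 to 3 are there at a start; the rules pass over those that are not, and their reading is None.
At some moment in a run one of cassette_1 may be knocked a few centimetres aside while the robot is not near it.
Once in a run the grip may slacken for a moment while it holds something.
It also fails if it takes over 210 s, if anything falls off the work surface, if the arm or the gripper's body presses on something with over 40 N, if the wrist force passes 120 N, or if a joint passes its speed limit or range.

ROBOT

A 7-joint arm with a two-finger parallel gripper is mounted at the origin on a cart in front of the work surface, level with it; the furniture and walls round the work are solid. World frame = base frame: x ahead of the robot, y to its left, z up, the work surface at z = 0. Lengths are in m, angles in rad, forces in N, time in s.
With the tool pointing down it reaches from about 0.425 to 0.875 m from the base axis. Payload 4.7 kg.
Tool frame: the origin (TCP) lies at the very end of the fingers, on their centre line; the grasp point (between the pads) lies 19 mm behind it; z points along the fingers, y is the line along which they close (so a half turn about z gives the same grasp; the last joint's range is limited). The gripper opens to 87 mm and grips with 3 to 60 N. Pads are 19 mm wide; open, the fingers measure 117 mm over their backs; the gripper's body (75 mm by 190 mm) begins 51 mm behind the grasp point.
Start: joints at [1.242, 0.321, -0.07, 1.45, 0.023, 1.371, -0.057], TCP at [0.218, -0.612, 0.223] pointing down, gripper open.
Joint ranges: [-2.86, 2.86], [-0.3, 2.09], [-1.38, 1.24], [0.06, 2.45], [-1.56, 4.7], [0.09, 2.05], [-2.69, 2.69]. Speed limits (rad/s): [2.57, 2.57, 3.14, 3.14, 3.14, 3.14, 3.14].

INTERFACE

Orientations are given as a rotation vector (axis times angle).
In Python, from bench import ctrl, get_image, job gives the robot as it stands.
- The arm moves only by the shell command python3 -m crank 'ROWS' [FORCE]. ROWS is JSON, a list that holds one entry, the list of rows, each a list of 5 numbers: the shift along the tool's x, y, z in mm, then the turn about the tool's z in rad, then the closure, from -1 (fully open) to 1 (shut), so that 0 is half open. A call has 1 to 10 rows; each row shifts and turns the commanded pose from where the row before left it, along the tool's axes as they then stand; what a row does not reach is not made up. A row lasts 1/12 s, in which the tool goes at most 41.7 mm and 7.16 degrees, less where a joint would pass 70% of its speed; a pose out of reach is approached as far as the arm can. A call with a gripper value outside its range is refused whole. The fingers move at their own pace and stop on an object; FORCE is the grip in N (left out, the last holds). Time passes only in rows, so rows that do not move let the fingers close. It gives the time, the measured TCP pose, the force, the opening and the grip force at its end, in the units of the state.
- ctrl.get_state(): the state, without advancing time (a new reading comes with each control period).
- get_image(name): name is "scene" or "top" or "wrist"; returns a dict with "pixels" (384x512x3 uint8, red, green, blue), "fx", "fy", "cx", "cy" (pixels), "k1" (the pictures are not rectified: a ray, as slopes to the right and down, at radius r is drawn at 1 + k1 r^2 times it, then the intrinsics apply), "T" (4x4, takes a point from camera to world coordinates); the wrist camera has in their place "T_tool_cam" (4x4, takes a point from camera to tool coordinates, whose origin is the TCP and whose axes are the flange's). Camera axes: x right, y down, z forward; pixel columns grow to the right and rows downward; lengths in m; the calibration is good to about 2 mm. A picture is of the moment at which its call begins: read the wrist's pose just before it. There is no depth.
- job.close_job(): hands the job in; it is judged then, once.
The state is a dict: "time": time; "joint_positions": joint angles; "qd": joint speeds; "joint_torque": joint torques, N m; "position": TCP position; "tool_rot": TCP orientation; "ft_force": force on the tool from outside, world axes, zero at the start; "torque": the same for the moment, N m; "grip_width": opening from 0.0 (shut) to 1.0 (fully open); "grip_force": force on a finger pad.
Only numpy, scipy, OpenCV 4.12 (cv2) and the standard library are available. Lean on these libraries where they do the work, as an engineer would, in place of code of your own. Each camera call takes 0.05 s, during which the arm holds its last target. There are 200 camera calls.

## Working session

There is one attempt and no reset: what is moved stays moved. The work goes in short steps, Python scripts to look and compute and a shell command to move; the robot and the scene stay as the last step left them, time stands still between calls to the robot, and variables do not carry over. Pictures are saved under pics/ and viewed, at most 14 in all, crops included, and the job is handed in when it is done.

```bash
ls; mkdir -p pics
cat > h.py <<'E'
import numpy as np, cv2
from scipy.spatial.transform import Rotation as R
from bench import ctrl, get_image, job
def snap(name, fn=None):
    s=ctrl.get_state(); im=get_image(name)
    if name=="wrist":
        T=np.eye(4); T[:3,:3]=R.from_rotvec(s["tool_rot"]).as_matrix(); T[:3,3]=s["position"]
        im["T"]=T@np.array(im["T_tool_cam"])
    im["T"]=np.array(im["T"])
    if fn: cv2.imwrite("pics/"+fn, im["pixels"][:,:,::-1])
    return im
def ray(im,u,v):
    d=np.array([(u-im["cx"])/im["fx"],(v-im["cy"])/im["fy"]]); s=d.copy()
    for _ in range(20): s=d/(1+im["k1"]*(s@s))
    return im["T"][:3,3], im["T"][:3,:3]@np.array([s[0],s[1],1])
def onz(im,u,v,z):
    o,d=ray(im,u,v); return (o+d*(z-o[2])/d[2])[:2]
def proj(im,p):
    q=np.linalg.inv(im["T"])@np.append(p,1); s=q[:2]/q[2]; s=s*(1+im["k1"]*(s@s))
    return np.array([s[0]*im["fx"]+im["cx"], s[1]*im["fy"]+im["cy"]])
E
python3 - <<'E'
from h import *
for n in("scene","top"):
    im=snap(n,n+"0.png"); print(n,im["T"].round(3).tolist(),im["fx"],im["k1"])
s=ctrl.get_state(); print(s)
E
```

```text
pics
scene [[-0.71, -0.427, 0.56, -0.081], [-0.705, 0.422, -0.571, 0.613], [0.008, -0.8, -0.6, 0.663], [0.0, 0.0, 0.0, 1.0]] 352.439688923972 -0.03938307964856325
top [[-0.006, -0.993, 0.118, 0.291], [-1.0, 0.006, 0.003, 0.076], [-0.004, -0.118, -0.993, 1.517], [0.0, 0.0, 0.0, 1.0]] 478.5321761585061 0.004001078094178269
{'time': 0.1, 'joint_positions': array([ 1.24210511,  0.32176588, -0.07009821,  1.45156778,  0.02260299,
        1.3707935 , -0.0568984 ]), 'qd': array([-0.00087186, -0.00184124,  0.00057858, -0.00420748, -0.00013332,
        0.00197476,  0.00037698]), 'joint_torque': array([ 6.24257464e-04, -4.92569697e+01, -4.05463139e-01, -3.13399279e+01,
       -6.42571924e-02,  3.94613401e-02,  4.84153747e-05]), 'position': array([ 0.21826872, -0.6117246 ,  0.22155253]), 'tool_rot': array([-3.09387080e+00, -5.35598956e-01,  6.09861725e-04]), 'ft_force': array([0.2076544 , 0.01124996, 0.70686382]), 'torque': array([ 0.02113675,  0.05669716, -0.04682297]), 'grip_force': 0.0, 'grip_width': 0.9984708617534205}
```

View pics/scene0.png

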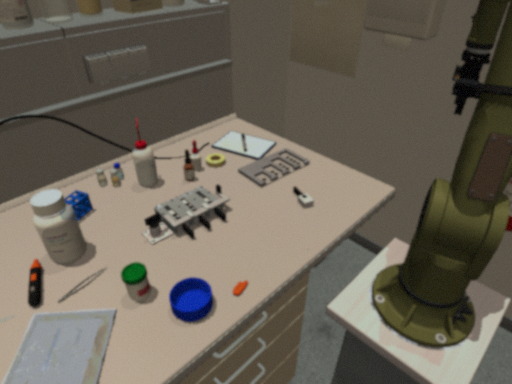

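View pics/top0.png

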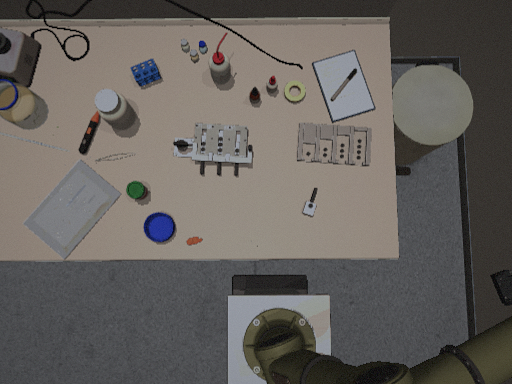

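The overview pictures show the magazine near top px (222,145), knob (182,146), post (250,150), storage block (334,145), loose cassette (311,203). The bystanders are at (137,190), (160,227) and (194,240). Next I'll enlarge the work area.

Run:
```python
from h import *
a=cv2.imread("pics/top0.png")[112:224,168:378]
cv2.imwrite("pics/crop0.png",cv2.resize(a,None,fx=3.8,fy=3.8,interpolation=cv2.INTER_CUBIC))
im=snap("top")
for n,u,v,z in [("magL",195,142,.033),("knob",182,146,.06),("post",250,150,.066),("block",334,145,.014),("c1",311,205,.02)]: print(n,onz(im,u,v,z).round(3))
```

```text
magL [0.629 0.258]
knob [0.61  0.295]
post [0.595 0.084]
block [ 0.62  -0.184]
c1 [ 0.427 -0.106]
```

View pics/crop0.png

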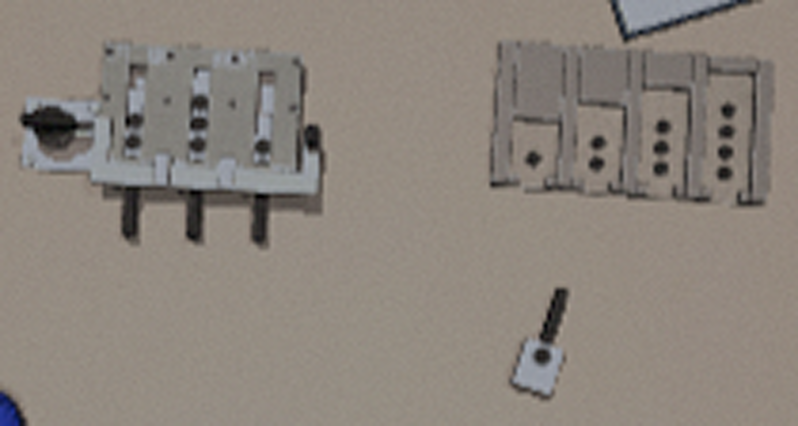

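The crop shows three cassettes with their tongues out at crop px (130,215), (195,215) and (260,218). The pocket marks run 1 to 4 from left to right, and cassette 1 has its tongue pointing back-right. I'll move toward the block for a wrist view.

```bash
cat >> h.py <<'E'
def pose():
    s=ctrl.get_state(); M=R.from_rotvec(s["tool_rot"]).as_matrix()
    return s,M,np.arctan2(M[1,0],M[0,0])
def go(p,yaw=None):
    "shift (mm, in tool axes after the turn) and turn needed to reach world p / tool-x yaw"
    s,M,y0=pose(); t=0 if yaw is None else -(yaw-y0)
    yw=y0-t; Mx=R.from_euler('z',yw-y0).as_matrix()@M
    d=Mx.T@(np.array(p)-s["position"])*1000
    print("t%.2f pos"%s["time"],s["position"].round(4),"yaw %.3f"%y0,"tilt %.3f"%np.arccos(-M[2,2]),"-> turn %.3f then shift"%t,d.round(1),"grip w%.3f f%.1f"%(s["grip_width"],s["grip_force"]))
E
python3 -m crank '[[[0,0,0,0.115,-1],[0,0,0,0.115,-1],[0,0,0,0.115,-1],[32,-35,-5,0,-1],[32,-35,-5,0,-1],[32,-35,-5,0,-1],[32,-35,-5,0,-1],[32,-35,-5,0,-1],[32,-35,-5,0,-1],[32,-35,-5,0,-1]]]' 10
python3 - <<'E'
from h import *
go((.55,-.18,.32),0)
im=snap("wrist"); print(np.array(im["T_tool_cam"]).round(3).tolist(),im["fx"],im["k1"])
E
```

```text
time: 0.98
position: [0.4155, -0.3968, 0.2532]
tool_rot: [3.141, -0.004, -0.0]
ft_force: [0.3, -1.0, 0.7]
grip_width: 1.003
grip_force: 0.0
t0.98 pos [ 0.4155 -0.3968  0.2532] yaw -0.002 tilt 0.000 -> turn -0.002 then shift [ 134.5 -216.8  -66.8] grip w1.003 f0.0
[[-0.001, -0.964, -0.266, 0.073], [1.0, -0.001, -0.0, 0.001], [-0.0, -0.266, 0.964, -0.162], [0.0, 0.0, 0.0, 1.0]] 270.76632372155467 -0.04720800606461024
```

```bash
python3 -m crank '[[[29,-31,4,0,-1],[29,-31,4,0,-1],[29,-31,4,0,-1],[29,-31,4,0,-1],[29,-31,4,0,-1],[29,-31,4,0,-1],[29,-31,4,0,-1],[0,0,0,0,-1],[0,0,0,0,-1],[0,0,0,0,-1]]]'
python3 - <<'E'
from h import *
go((.6,.19,.22),0); snap("wrist","w1.png")
E
python3 -m crank '[[[0,-36,0,0,-1],[0,-36,0,0,-1],[0,-36,0,0,-1],[0,-36,0,0,-1],[0,-36,0,0,-1],[0,-36,0,0,-1],[0,-36,0,0,-1],[0,-36,0,0,-1],[0,-36,0,0,-1],[0,-36,0,0,-1]]]'
python3 -m crank '[[[0,0,0,0,-1],[0,0,0,0,-1],[0,0,0,0,-1]]]'
python3 - <<'E'
from h import *
go((.6,.19,.22),0); snap("wrist","w2.png")
E
```

```text
time: 1.87
position: [0.6131, -0.1874, 0.2251]
tool_rot: [3.141, -0.003, -0.002]
ft_force: [-0.3, -0.9, -0.6]
grip_width: 1.001
grip_force: 0.0
t1.87 pos [ 0.6131 -0.1874  0.2251] yaw -0.002 tilt 0.001 -> turn -0.002 then shift [ -13.1 -377.5    5. ] grip w1.001 f0.0
time: 2.75
position: [0.6146, 0.1718, 0.2262]
tool_rot: [3.14, -0.01, 0.002]
ft_force: [0.8, -1.1, -0.1]
grip_width: 0.998
grip_force: 0.0
time: 3.0
position: [0.6148, 0.1705, 0.2258]
tool_rot: [3.14, -0.008, 0.001]
ft_force: [0.3, -0.8, 1.1]
grip_width: 1.003
grip_force: 0.0
t3.00 pos [0.6148 0.1705 0.2258] yaw -0.005 tilt 0.002 -> turn -0.005 then shift [-14.8 -19.5   5.7] grip w1.003 f0.0
```

View pics/w1.png

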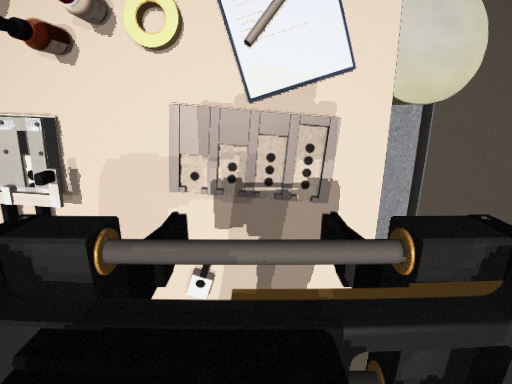

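View pics/w2.png

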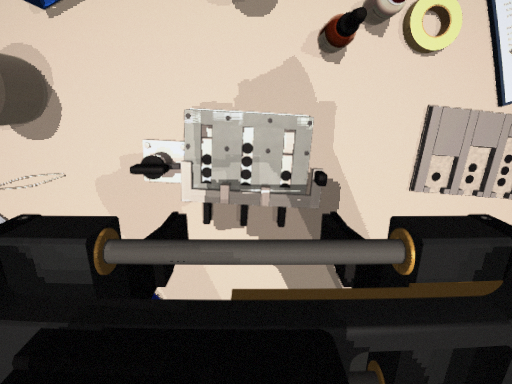

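w1 shows the block outline (168,103)-(338,203) with marks at (195,176), (232,166..), (270,157..) and (309,148..). w2 shows the magazine, with the knob at (155,167) and the post at (320,178). I'll enlarge the magazine to read the windows.

Run:
```python
from h import *
a=cv2.imread("pics/w2.png")[100:230,125:335]
cv2.imwrite("pics/crop2.png",cv2.resize(a,None,fx=3.8,fy=3.8,interpolation=cv2.INTER_CUBIC))
```

```text
(no output)
```

View pics/crop2.png

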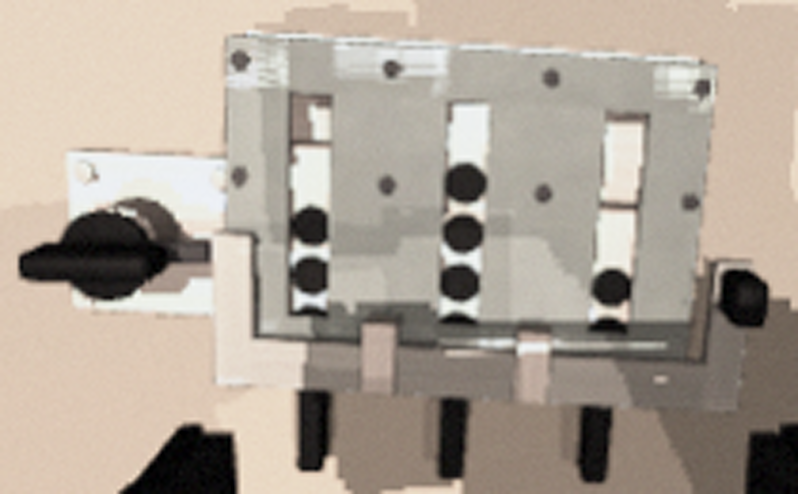

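The windows read left bay = 3, middle = 4, right = 2. Next I'll fit the poses by mask.

Run:
```python
from h import *
import pickle
# re-create w1/w2 metadata: pictures with pose printed
im=snap("wrist")
def meta(fn,pos,rv):
    T=np.eye(4);T[:3,:3]=R.from_rotvec(rv).as_matrix();T[:3,3]=pos
    d=dict(im);d["T"]=T@np.array(im["T_tool_cam"]);d["pixels"]=cv2.imread(fn)[:,:,::-1];return d
w1=meta("pics/w1.png",[.6131,-.1874,.2251],[3.141,-.003,-.002]); w2=meta("pics/w2.png",[.6148,.1705,.2258],[3.14,-.008,.001])
pickle.dump((w1,w2),open("w.pkl","wb"))
def hsv(d): return cv2.cvtColor(np.ascontiguousarray(d["pixels"]),cv2.COLOR_RGB2HSV)
H=hsv(w1); print("bench",H[120,120],"shadow",H[215,245],H[220,200],"block",H[120,195],H[110,270],H[190,175])
m=((H[...,1]<50)).astype(np.uint8); m[208:]=0;m[:95]=0
m=cv2.morphologyEx(m,cv2.MORPH_OPEN,np.ones((3,3)));n,l,st,c=cv2.connectedComponentsWithStats(m)
k=[i for i in range(1,n) if st[i,4]>300]; print(st[k].tolist())
v=cv2.resize(np.hstack([cv2.imread("pics/w1.png")[95:215,160:345],cv2.merge([m*255]*3)[95:215,160:345]]),None,fx=2.15,fy=2.15,interpolation=cv2.INTER_CUBIC)
cv2.imwrite("pics/m1.png",v)
```

```text
bench [ 18  34 237] shadow [ 16  56 119] [ 17  35 239] block [ 12  30 210] [ 15  47 202] [ 11  31 180]
[[0, 95, 435, 113, 44484]]
```

View pics/m1.png

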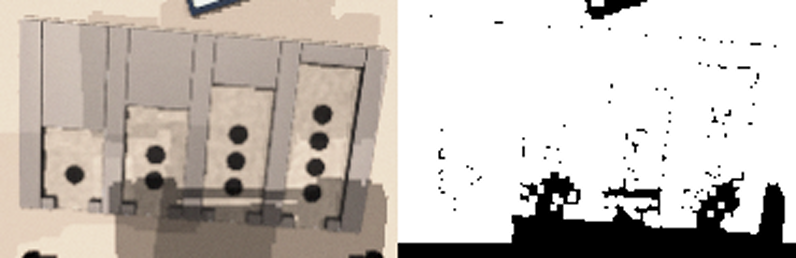

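The mask can't separate block from bench, but the corners show clearly in the enlargement: (22,20), (386,48), (22,207), (357,231), with the dark discs as blobs. I'll use those.

Run:
```python
from h import *
import pickle
w1,w2=pickle.load(open("w.pkl","rb"))
c=[(22,20),(386,48),(22,207),(357,231)]
P=np.array([onz(w1,160+u/2.15,95+v/2.15,.014) for u,v in c]); BL,BR,FL,FR=P
print(P.round(4).tolist()); n=np.linalg.norm
print("w",n(BL-BR),n(FL-FR),"d",n(BL-FL),n(BR-FR))
def fit(model,obs):
    a,b=model-model.mean(0),obs-obs.mean(0)
    th=np.arctan2((a[:,0]*b[:,1]-a[:,1]*b[:,0]).sum(),(a*b).sum()); Rm=np.array([[np.cos(th),-np.sin(th)],[np.sin(th),np.cos(th)]])
    t=obs.mean(0)-Rm@model.mean(0); return th,Rm,t,(obs-(model@Rm.T+t))
th,Rm,t,r=fit(np.array([[.114,.116],[.114,-.116],[-.012,.116],[-.012,-.116]]),P)
print("block yaw %.4f"%th,"origin",t.round(4),"res",(r*1000).round(1).tolist())
for i,y in enumerate([.081,.027,-.027,-.081]): print("slot",i+1,(Rm@[0,y]+t).round(4))
def blobs(d,box,z,amin=20):
    g=d["pixels"].max(2); m=np.zeros(g.shape,np.uint8); u0,v0,u1,v1=box; m[v0:v1,u0:u1]=(g[v0:v1,u0:u1]<75)
    nn,l,s,ce=cv2.connectedComponentsWithStats(m)
    return [(s[i].tolist(),ce[i].round(1).tolist(),onz(d,*ce[i],z).round(4).tolist()) for i in range(1,nn) if s[i,4]>=amin]
for b in blobs(w1,(172,110,330,195),.004): print("disc",b[0],b[2],(Rm.T@(np.array(b[2])-t)).round(4))
q=[(228,35),(716,62)]; Q=np.array([onz(w2,125+u/3.8,100+v/3.8,.033) for u,v in q]); print("roof back",Q.round(4).tolist(),n(Q[0]-Q[1]))
T=[]
for (x,w) in [(312,0),(452,0),(594,0)]: pass
ends=[(311,469),(452,477),(594,480)]
E_=np.array([onz(w2,125+u/3.8,100+v/3.8,.026) for u,v in ends]); print("tongue ends",E_.round(4).tolist())
K=onz(w2,125+108/3.8,100+262/3.8,.056); Po=onz(w2,125+743/3.8,100+297/3.8,.064); print("knob",K,"post",Po)
mod=np.array([[.112,.083],[.112,-.083],[-.048,.054],[-.048,0],[-.048,-.054],[.037,-.097]]); ob=np.vstack([Q,E_,Po])
mth,mR,mt,mr=fit(mod,ob); print("mag yaw %.4f"%mth,mt.round(4),(mr*1000).round(1).tolist(),"knob",(mR@[.037,.121]+mt).round(4),"post",(mR@[.037,-.097]+mt).round(4))
pickle.dump((th,Rm,t,mth,mR,mt),open("p.pkl","wb"))
go((*(mR@[.037,.121]+mt),.15),mth)
```

```text
[[0.6958, -0.0777], [0.6784, -0.304], [0.5753, -0.0679], [0.5577, -0.2937]]
w 0.22693915841655668 0.22651153099322907 d 0.12092582961905889 0.12110966557139438
block yaw -0.0787 origin [ 0.5759 -0.1818] res [[-2.9, -2.6], [-2.1, 2.4], [2.2, -2.7], [2.8, 2.8]]
slot 1 [ 0.5823 -0.1011]
slot 2 [ 0.5781 -0.1549]
slot 3 [ 0.5738 -0.2088]
slot 4 [ 0.5696 -0.2626]
disc [323, 126, 7, 40, 48] [0.6415, -0.2903] [ 0.0739 -0.103 ]
disc [306, 144, 8, 9, 54] [0.636, -0.2676] [ 0.0666 -0.0808]
disc [179, 154, 7, 34, 51] [0.6021, -0.081] [0.0182 0.1026]
disc [267, 154, 8, 8, 50] [0.6225, -0.2122] [ 0.0488 -0.0266]
disc [305, 157, 8, 8, 48] [0.6183, -0.2662] [ 0.0489 -0.0808]
disc [228, 163, 8, 8, 50] [0.6091, -0.157] [0.0311 0.0274]
disc [266, 166, 8, 8, 49] [0.6046, -0.2109] [ 0.0309 -0.0267]
disc [303, 169, 8, 8, 48] [0.6004, -0.2646] [ 0.0309 -0.0806]
disc [191, 173, 8, 7, 45] [0.5956, -0.1019] [0.0133 0.0812]
disc [227, 175, 10, 8, 56] [0.5909, -0.1558] [0.0129 0.0271]
disc [318, 174, 4, 21, 30] [0.5815, -0.2851] [ 0.0137 -0.1025]
disc [264, 178, 9, 8, 54] [0.5864, -0.2094] [ 0.0126 -0.0267]
disc [301, 181, 8, 8, 52] [0.5822, -0.2631] [ 0.0126 -0.0805]
disc [245, 183, 9, 4, 35] [0.5823, -0.1816] [0.0063 0.0007]
disc [238, 190, 22, 5, 85] [0.5704, -0.1784] [-0.0058  0.003 ]
disc [274, 190, 9, 5, 23] [0.5694, -0.2258] [-0.0031 -0.0443]
roof back [[0.6915, 0.2559], [0.6817, 0.0927]] 0.1634472562944471
tongue ends [[0.5325, 0.2374], [0.529, 0.1839], [0.5274, 0.1299]]
knob [0.61933612 0.29521896] post [0.60806135 0.08694055]
mag yaw -0.0568 [0.5765 0.1817] [[-1.5, -2.3], [-1.9, 0.3], [0.9, -1.0], [0.4, -0.5], [1.9, -0.6], [0.2, 4.2]] knob [0.6203 0.3004] post [0.6079 0.0828]
t3.10 pos [0.615  0.1696 0.2257] yaw -0.007 tilt 0.002 -> turn 0.050 then shift [  -2.2 -131.    75.5] grip w0.993 f0.0
```

Block marks land at ±81 and ±27 as expected, and the magazine fit agrees to a few mm. Now I'll move over the knob and turn the tool.

```bash
python3 -m crank '[[[1.5,-32,12,0,-1],[1.5,-32,12,0,-1],[1.5,-32,12,0,-1],[1.5,-32,12,0,-1],[0,0,0,0.12,-1],[0,0,0,0.12,-1],[0,0,0,0.12,-1],[0,0,0,0.12,-1],[0,0,0,0.12,-1],[0,0,0,0.12,-1]]]' 
python3 -m crank '[[[0,0,0,0.12,-1],[0,0,0,0.12,-1],[0,0,0,0.12,-1],[0,0,0,0.12,-1],[0,0,0,0.12,-1],[0,0,0,0.12,-1],[0,0,0,0.12,-1],[0,0,0,0.06,-1],[0,0,0,0,-1],[0,0,0,0,-1]]]'
python3 - <<'E'
from h import *
go((.620,.298,.049),-.0568-np.pi/2); print(ctrl.get_state()["joint_positions"].round(2)); snap("wrist","w3.png"); snap("scene","s3.png")
E
```

```text
time: 3.93
position: [0.6192, 0.2973, 0.1695]
tool_rot: [2.99, -0.923, -0.017]
ft_force: [0.3, -0.2, -1.5]
grip_width: 1.002
grip_force: 0.0
time: 4.77
position: [0.6137, 0.2857, 0.1395]
tool_rot: [2.595, -1.659, -0.072]
ft_force: [0.0, -1.5, -0.6]
grip_width: 0.999
grip_force: 0.0
t4.77 pos [0.6137 0.2857 0.1395] yaw -1.138 tilt 0.077 -> turn 0.490 then shift [-12.  -12.5  89.9] grip w0.999 f0.0
[-1.22  0.81  1.24  1.43 -0.74  1.5  -2.69]
```

View pics/w3.png

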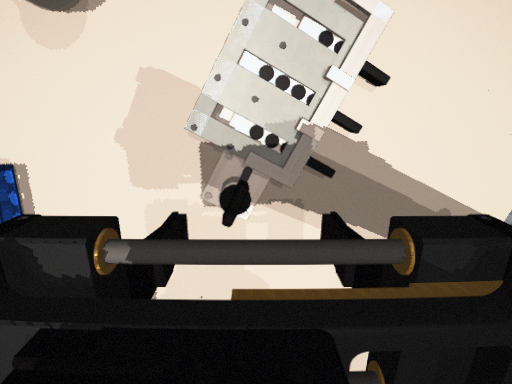

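The view confirms the wing at (237,197), still in line with the keeper, but joints 7 and 3 hit their limits. I'll grasp from the other side instead, with yaw +π/2.

```bash
python3 -m crank '[[[0,0,-20,-0.12,-1],[0,0,-10,-0.12,-1],[0,0,0,-0.12,-1],[0,0,0,-0.12,-1],[0,0,0,-0.12,-1],[0,0,0,-0.12,-1],[0,0,0,-0.12,-1],[0,0,0,-0.12,-1],[0,0,0,-0.12,-1],[0,0,0,-0.12,-1]]]' 
python3 -m crank '[[[0,0,0,-0.12,-1],[0,0,0,-0.12,-1],[0,0,0,-0.12,-1],[0,0,0,-0.12,-1],[0,0,0,-0.12,-1],[0,0,0,-0.12,-1],[0,0,0,-0.12,-1],[0,0,0,-0.12,-1],[0,0,0,-0.12,-1],[0,0,0,-0.12,-1]]]'  >/dev/null
python3 -m crank '[[[0,0,0,-0.12,-1],[0,0,0,-0.12,-1],[0,0,0,0,-1],[0,0,0,0,-1],[0,0,0,0,-1]]]'
python3 - <<'E'
from h import *
go((.620,.298,.049),-.0568+np.pi/2); print(ctrl.get_state()["joint_positions"].round(2))
E
```

```text
time: 5.7
position: [0.6181, 0.2835, 0.1738]
tool_rot: [3.12, 0.098, -0.105]
ft_force: [-0.3, -1.5, 0.1]
grip_width: 0.999
grip_force: 0.0
time: 6.95
position: [0.617, 0.2853, 0.1722]
tool_rot: [-2.279, -2.115, 0.102]
ft_force: [-0.5, -0.4, 0.2]
grip_width: 1.004
grip_force: 0.0
t6.95 pos [0.617  0.2853 0.1722] yaw 1.497 tilt 0.072 -> turn -0.017 then shift [ 16.1  10.5 122.4] grip w1.004 f0.0
[-0.96  0.55  0.73  1.38 -0.36  1.42 -0.3 ]
```

Run:
```python
from h import *
s,M,y=pose(); print(M.round(4).tolist(), s["position"], np.hypot(*s["position"][:2]))
```

```text
[[0.0736, 0.9949, -0.069], [0.9969, -0.0752, -0.0216], [-0.0267, -0.0672, -0.9974]] [0.61700942 0.28531657 0.1721766 ] 0.6797839174821889
```

The tilt is radial, with the fingers pointing inward, so driving gently to the upper reach limit should swing them back out. I'll go up in steps.

```bash
python3 -m crank '[[[-28,5,-35,0,-1],[-28,5,-35,0,-1],[-28,5,-35,0,-1],[0,0,-38,0,-1],[0,0,-38,0,-1],[0,0,-38,0,-1],[0,0,-38,0,-1],[0,0,-30,0,-1],[0,0,0,0,-1],[0,0,0,0,-1]]]' >/dev/null
python3 - <<'E'
from h import *
s,M,y=pose(); print(M[:,2].round(4), s["position"].round(3),s["joint_positions"].round(2))
E
python3 -m crank '[[[0,0,-35,0,-1],[0,0,-35,0,-1],[0,0,-35,0,-1],[0,0,0,0,-1],[0,0,0,0,-1]]]' >/dev/null
python3 - <<'E'
from h import *
s,M,y=pose(); print(M[:,2].round(4), s["position"].round(3),s["joint_positions"].round(2))
E
```

```text
[-0.0664 -0.0228 -0.9975] [0.645 0.214 0.452] [-0.73  0.55  0.78  0.8  -0.38  1.97 -0.24]
[-0.0547 -0.0135 -0.9984] [0.64  0.214 0.502] [-0.46  0.51  0.22  0.64 -0.12  2.05 -0.38]
```

It works, with joint 6 at its limit. I'll continue in small steps.

```bash
python3 -m crank '[[[0,0,-25,0,-1],[0,0,-10,0,-1],[0,0,0,0,-1]]]' >/dev/null
python3 - <<'E'
from h import *
s,M,y=pose(); print(M[:,2].round(4), s["position"].round(3),s["joint_positions"].round(2))
E
python3 -m crank '[[[0,0,-25,0,-1],[0,0,-10,0,-1],[0,0,0,0,-1]]]' >/dev/null
python3 - <<'E'
from h import *
s,M,y=pose(); print(M[:,2].round(4), s["position"].round(3),s["joint_positions"].round(2))
E
```

```text
[-0.0286 -0.009  -0.9996] [0.634 0.21  0.52 ] [-0.44  0.48  0.18  0.64 -0.09  2.05 -0.39]
[-2.3e-03  8.0e-04 -1.0e+00] [0.626 0.208 0.539] [-0.44  0.46  0.18  0.64 -0.09  2.05 -0.39]
```

Tilt is gone. Back down over the knob.

```bash
python3 -m crank '[[[10,0,40,0,-1],[10,0,40,0,-1],[10,0,40,0,-1],[10,0,40,0,-1],[10,0,40,0,-1],[10,0,40,0,-1],[10,0,40,0,-1],[10,0,40,0,-1],[0,0,40,0,-1],[0,0,0,0,-1]]]' >/dev/null
python3 - <<'E'
from h import *
go((.620,.298,.12),-.0568+np.pi/2); s,M,y=pose(); print(M[:,2].round(4)); snap("wrist","w4.png");snap("scene","s4.png"); print(s["joint_positions"].round(2))
E
```

```text
t9.53 pos [0.6244 0.2869 0.1659] yaw 1.504 tilt 0.023 -> turn -0.010 then shift [11.2 -4.  45.9] grip w1.002 f0.0
[-0.0213 -0.0073 -0.9997]
[-0.56  0.44  0.13  1.4  -0.06  1.32 -0.5 ]
```

View pics/w4.png

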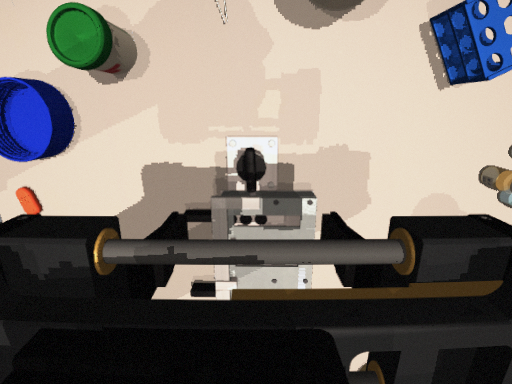

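Knob disc centre about (251,165), wing vertical in the image. I'll project the dark blob.

Run:
```python
from h import *
import pickle
im=snap("wrist"); mth,mR,mt=pickle.load(open("p.pkl","rb"))[3:]
g=im["pixels"].max(2); m=np.zeros(g.shape,np.uint8); m[140:205,225:285]=g[140:205,225:285]<60
n,l,st,c=cv2.connectedComponentsWithStats(m); k=1+st[1:,4].argmax(); print(st[k],c[k])
for r in range(142,204,4):
    x=np.where(l[r]==k)[0]
    if len(x): print(r,x.min(),x.max(),onz(im,x.mean(),r,.067).round(4))
```

```text
[ 225  148   60   49 1003] [248.36091725 174.97008973]
150 240 248 [0.6213 0.3223]
154 238 248 [0.62   0.3184]
158 235 255 [0.6216 0.3142]
162 233 257 [0.6213 0.3101]
166 232 258 [0.621 0.306]
170 232 258 [0.6207 0.3019]
174 233 257 [0.6204 0.2977]
178 237 253 [0.62   0.2935]
182 241 249 [0.6197 0.2893]
186 241 249 [0.6194 0.285 ]
190 242 249 [0.6195 0.2807]
194 225 284 [0.6295 0.2756]
```

```bash
python3 - <<'E'
from h import *
go((.6208,.301,.047),-.0568+np.pi/2)
E
python3 -m crank '[[[7,-2,20,-0.01,-1],[7,-2,20,0,-1],[0,0,20,0,-1],[0,0,20,0,-1],[0,0,20,0,-1],[0,0,19,0,-1],[0,0,0,0,-1],[0,0,0,0,-1]]]' 15
python3 - <<'E'
from h import *
go((.6208,.301,.047),-.0568+np.pi/2)
E
```

```text
t9.68 pos [0.6312 0.2883 0.1786] yaw 1.502 tilt 0.004 -> turn -0.012 then shift [ 12.  -10.6 131.6] grip w0.997 f0.0
time: 10.35
position: [0.628, 0.303, 0.0602]
tool_rot: [-2.284, -2.153, 0.002]
ft_force: [0.5, 0.3, 1.2]
grip_width: 1.006
grip_force: 0.0
t10.35 pos [0.628  0.303  0.0602] yaw 1.512 tilt 0.003 -> turn -0.002 then shift [-2.4 -7.  13.2] grip w1.006 f0.0
```

```bash
python3 -m crank '[[[-2,-7,13,0,-1],[0,0,0,0,-1],[0,0,0,0,1],[0,0,0,0,1],[0,0,0,0,1],[0,0,0,0,1],[0,0,0,0,1],[0,0,0,0,1]]]' 15
python3 -m crank '[[[0,0,0,-0.1,1],[0,0,0,-0.1,1],[0,0,0,-0.1,1],[0,0,0,-0.1,1],[0,0,0,-0.1,1],[0,0,0,-0.1,1],[0,0,0,-0.1,1],[0,0,0,-0.1,1],[0,0,0,0,1],[0,0,0,0,1]]]' 25
python3 - <<'E'
from h import *
go((.6208,.301,.047),-.0568+np.pi); print(ctrl.get_state()["joint_positions"].round(2),ctrl.get_state()["torque"].round(2))
E
```

```text
time: 11.02
position: [0.6193, 0.3013, 0.0448]
tool_rot: [-2.282, -2.153, 0.006]
ft_force: [-0.5, 0.2, -0.4]
grip_width: 0.631
grip_force: 0.0
time: 11.85
position: [0.6197, 0.3013, 0.0445]
tool_rot: [-1.267, -2.869, 0.002]
ft_force: [2.3, 1.0, -2.2]
grip_width: 0.338
grip_force: 25.0
t11.85 pos [0.6197 0.3013 0.0445] yaw 2.310 tilt 0.005 -> turn -0.775 then shift [-1.1 -0.2 -2.5] grip w0.338 f25.0
[-0.46  0.53 -0.04  1.53  0.02  1.09  0.23] [ 0.18 -0.61  0.04]
```

The fingers hadn't finished closing, so they clamp at 29 mm. I'll open, turn back and raise a little, then close and wait.

```bash
python3 -m crank '[[[0,0,0,0,-0.2],[0,0,0,0,-0.2],[0,0,0,0,-0.2],[0,0,-4,0,-0.2],[0,0,0,0,-0.2],[0,0,0,0,-0.2]]]' 10
python3 - <<'E'
from h import *
im=snap("wrist","w5.png"); a=cv2.imread("pics/w5.png")[100:260,160:340]; cv2.imwrite("pics/w5c.png",cv2.resize(a,None,fx=3.5,fy=3.5))
E
```

```text
time: 12.35
position: [0.6192, 0.3015, 0.0491]
tool_rot: [-1.263, -2.871, 0.003]
ft_force: [0.0, 0.7, 0.3]
grip_width: 0.584
grip_force: 0.0
```

View pics/w5c.png

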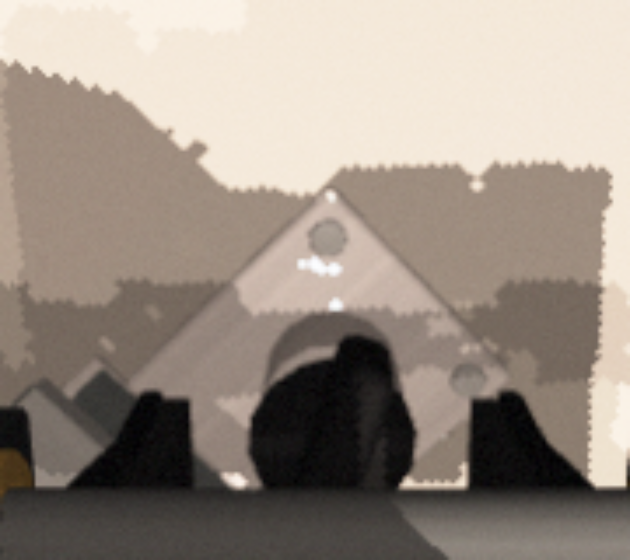

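The wing now lies nearly along the tool x (tip at crop (365,345)): the fingers had gripped the 30 mm disc and turned the knob about 0.8. I'll raise to hold only the wing, close fully, and continue.

```bash
python3 -m crank '[[[0,0,-4,0,1],[0,0,0,0,1],[0,0,0,0,1],[0,0,0,0,1],[0,0,0,0,1],[0,0,0,0,1],[0,0,0,0,1],[0,0,0,0,1],[0,0,0,0,1],[0,0,0,0,1]]]' 20
python3 -m crank '[[[0,0,0,0,1],[0,0,0,0,1],[0,0,0,0,1],[0,0,0,0,1],[0,0,0,-0.05,1],[0,0,0,-0.09,1],[0,0,0,-0.09,1],[0,0,0,-0.09,1],[0,0,0,-0.09,1],[0,0,0,-0.09,1]]]' 
python3 -m crank '[[[0,0,0,-0.09,1],[0,0,0,-0.09,1],[0,0,0,-0.05,1],[0,0,0,-0.05,1],[0,0,0,0,1],[0,0,0,0,1]]]'
python3 - <<'E'
from h import *
go((.6208,.301,.047),-.0568+np.pi); s=ctrl.get_state();print(s["joint_positions"].round(2),s["torque"].round(2),s["ft_force"])
E
```

```text
time: 13.23
position: [0.6192, 0.3019, 0.0526]
tool_rot: [-1.262, -2.871, 0.002]
ft_force: [2.0, 2.4, -0.5]
grip_width: 0.115
grip_force: 19.9
time: 14.07
position: [0.6191, 0.3017, 0.0526]
tool_rot: [-0.506, -3.095, 0.0]
ft_force: [1.5, 3.5, -0.3]
grip_width: 0.113
grip_force: 19.9
time: 14.57
position: [0.6191, 0.3016, 0.0527]
tool_rot: [-0.08, -3.135, -0.002]
ft_force: [0.8, 3.9, -0.3]
grip_width: 0.122
grip_force: 21.0
t14.57 pos [0.6191 0.3016 0.0527] yaw 3.091 tilt 0.006 -> turn 0.006 then shift [-1.8 -0.5  5.6] grip w0.122 f21.0
[-0.35  0.53 -0.19  1.52  0.1   1.11  0.96] [ 0.87 -0.4  -0.45] [ 0.75005605  3.91234501 -0.33079031]
```

Knob at its stop. Release, rise, and go over the post.

```bash
python3 -m crank '[[[0,0,0,0.04,0],[0,0,0,0,0],[0,0,0,0,0],[0,0,0,0,0],[0,0,-25,0,0],[0,0,-25,0,0],[0,0,-20,0,0],[0,-36,0,0,0],[0,-36,0,0,0],[0,-36,0,0,0]]]' 10
python3 -m crank '[[[0,-36,0,0,0],[0,-36,0,0,0],[0,-36,0,0,0],[0,0,0,0,0],[0,0,0,0,0],[0,0,0,0,0]]]'
python3 - <<'E'
from h import *
go((.6085,.0845,.048),-.0568+np.pi); im=snap("top")
a=im["pixels"][112:184,168:268,::-1]; cv2.imwrite("pics/t6.png",cv2.resize(a,None,fx=6,fy=6,interpolation=cv2.INTER_CUBIC))
E
```

```text
time: 15.4
position: [0.6096, 0.1926, 0.123]
tool_rot: [-0.136, -3.133, 0.001]
ft_force: [0.1, 0.1, -0.3]
grip_width: 0.498
grip_force: 0.0
time: 15.9
position: [0.6002, 0.0864, 0.1227]
tool_rot: [-0.14, -3.132, -0.001]
ft_force: [0.0, 0.1, 0.3]
grip_width: 0.503
grip_force: 0.0
t15.90 pos [0.6002 0.0864 0.1227] yaw 3.053 tilt 0.006 -> turn -0.032 then shift [-8.8 -1.4 74.7] grip w0.503 f0.0
```

```bash
python3 -m crank '[[[-5,-1,20,-0.032,0],[-4,0,20,0,0],[0,0,20,0,0],[0,0,14,0,0],[0,0,0,0,0],[0,0,0,0,1],[0,0,0,0,1],[0,0,0,0,1],[0,0,0,0,1],[0,0,0,0,1]]]' 15
python3 -m crank '[[[0,0,0,0,1],[0,0,0,0,1],[0,0,0,0,1],[0,0,0,0,1],[0,0,0,0,1],[0,0,0,0,1]]]' 15
python3 - <<'E'
from h import *
go((.6085,.0845,.048),-.0568+np.pi)
E
python3 -m crank '[[[0,3,0,0,1],[0,3,0,0,1],[0,3,0,0,1],[0,3,0,0,1],[0,3,0,0,1],[0,2,0,0,1],[0,2,0,0,1],[0,0,0,0,1],[0,0,0,0,1]]]' 15
python3 - <<'E'
from h import *
go((.6085,.0845,.048),-.0568+np.pi)
E
```

```text
time: 16.78
position: [0.6094, 0.0846, 0.0496]
tool_rot: [-0.089, -3.136, -0.001]
ft_force: [-0.8, -0.6, 0.2]
grip_width: 0.208
grip_force: 0.0
time: 17.28
position: [0.6093, 0.0847, 0.0492]
tool_rot: [-0.089, -3.135, -0.001]
ft_force: [-1.0, 1.4, 5.9]
grip_width: 0.135
grip_force: 15.0
t17.28 pos [0.6093 0.0847 0.0492] yaw 3.085 tilt 0.005 -> turn -0.000 then shift [ 0.7 -0.2  1.2] grip w0.135 f15.0
time: 18.03
position: [0.6104, 0.1009, 0.0493]
tool_rot: [-0.091, -3.135, 0.004]
ft_force: [-0.7, -2.9, 7.0]
grip_width: 0.138
grip_force: 15.0
t18.03 pos [0.6104 0.1009 0.0493] yaw 3.083 tilt 0.006 -> turn -0.002 then shift [  0.9 -16.5   1.3] grip w0.138 f15.0
```

```bash
python3 -m crank '[[[0,2,0,0,1],[0,0,0,0,1],[0,0,0,0,1]]]' 15
python3 -m crank '[[[0,-1,0,0,1],[0,0,0,0,-0.3],[0,0,0,0,-0.3],[0,0,0,0,-0.3],[0,0,0,0,-0.3],[0,0,-20,0,-0.3],[0,0,-25,0,-0.3],[0,0,-25,0,-0.3],[0,0,0,0,-0.3],[0,0,0,0,-0.3]]]' 10
python3 - <<'E'
from h import *
go((.542,.184,.15),-.0568); print(ctrl.get_state()["joint_positions"].round(2)); snap("scene","s7.png")
E
```

```text
time: 18.28
position: [0.6104, 0.1009, 0.0492]
tool_rot: [-0.093, -3.134, 0.008]
ft_force: [-2.0, -7.3, 7.8]
grip_width: 0.135
grip_force: 15.0
time: 19.12
position: [0.6114, 0.1052, 0.1201]
tool_rot: [-0.088, -3.137, -0.002]
ft_force: [-0.2, -0.4, -0.4]
grip_width: 0.633
grip_force: 0.0
t19.12 pos [0.6114 0.1052 0.1201] yaw 3.085 tilt 0.003 -> turn 3.142 then shift [-73.6 -74.7 -30.2] grip w0.633 f0.0
[-0.11  0.33 -0.13  1.65  0.04  1.17  1.27]
```

Keeper is at its stop. The tool is already at yaw≈π, so the loose cassette 1 goes first. I'll measure it with the top camera.

```bash
cat >> h.py <<'E'
def c1top(im,box=(285,170,345,225)):
    "cassette_1 pose from top camera: dark tongue and bright body"
    u0,v0,u1,v1=box; p=im["pixels"][v0:v1,u0:u1].astype(int); g=p.max(2)
    med=np.median(p.reshape(-1,3),0)
    dark=(g<70).astype(np.uint8); n,l,s,c=cv2.connectedComponentsWithStats(dark)
    k=1+s[1:,4].argmax(); ys,xs=np.where(l==k)
    P=np.array([onz(im,a+u0,b+v0,.022) for a,b in zip(xs,ys)])
    neu=((p[...,0]-p[...,2])<(med[0]-med[2])*.5)&(g>110)
    n2,l2,s2,c2=cv2.connectedComponentsWithStats(neu.astype(np.uint8)); k2=1+s2[1:,4].argmax()
    B=np.array([onz(im,a+u0,b+v0,.022) for b,a in zip(*np.where(l2==k2))])
    d=P.mean(0)-B.mean(0); d/=np.linalg.norm(d)
    return P.mean(0),B.mean(0),np.arctan2(-d[1],-d[0]),len(P),len(B)
E
python3 - <<'E'
from h import *
im=snap("top"); T,B,yaw,a,b=c1top(im); print("tongue",T.round(4),"body",B.round(4),"yaw",yaw.round(3),a,b,"dist",np.linalg.norm(T-B))
go((*T,.17),yaw)
E
```

```text
tongue [ 0.4185 -0.0401] body [ 0.4174 -0.0996] yaw -1.59 145 121 dist 0.0594963511991246
t19.22 pos [0.6096 0.1046 0.1175] yaw 3.085 tilt 0.008 -> turn 4.675 then shift [148.7 188.2 -51.4] grip w0.644 f0.0
```

Run:
```python
from h import *
im=snap("top")
for u,v in ((295,180),(300,215),(330,175),(340,220)): print(onz(im,u,v,.022))
T,B,yaw,a,b=c1top(im,(300,180,330,222)); print("tongue",T.round(4),"body",B.round(4),"yaw",yaw.round(3),a,b,"dist",np.linalg.norm(T-B))
cv2.imwrite("pics/t8.png",cv2.resize(im["pixels"][165:235,275:355,::-1],None,fx=6,fy=6,interpolation=cv2.INTER_CUBIC))
go((*T,.17),yaw)
```

```text
[ 0.5067332  -0.05704731]
[ 0.39609352 -0.07081418]
[ 0.52194542 -0.16776309]
[ 0.37968513 -0.19533251]
tongue [ 0.4605 -0.1139] body [ 0.4175 -0.0995] yaw 2.819 45 122 dist 0.04534251005830532
t19.27 pos [0.6093 0.1044 0.1171] yaw 3.085 tilt 0.009 -> turn 0.266 then shift [  72.3 -254.2  -52.1] grip w0.647 f0.0
```

View pics/t8.png

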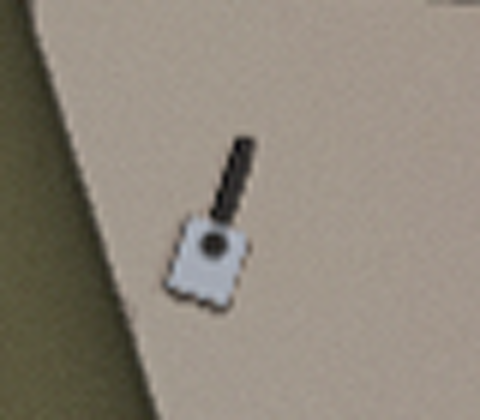

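Body at crop (207,263), tongue at (233,175), untouched. Cassette 1: tongue centroid (0.4605,-0.1139), yaw 2.819. Moving to hover over it.

```bash
python3 -m crank '[[[0,0,0,0.089,0],[0,0,0,0.089,0],[0,0,0,0.089,0],[8,-32,0,0,0],[8,-32,0,0,0],[8,-32,0,0,0],[8,-32,0,0,0],[8,-32,0,0,0],[8,-32,0,0,0],[8,-32,0,0,0]]]' 10
python3 -m crank '[[[8,-30,0,0,0],[0,0,0,0,0],[0,0,0,0,0],[0,0,0,0,0]]]'
python3 - <<'E'
from h import *
go((.4681,-.1164,.005),2.819); im=snap("wrist","w9.png"); print(ctrl.get_state()["joint_positions"].round(2))
for p in [(.4605,-.1139,.022),(.4175,-.0995,.022)]: print(proj(im,p))
E
```

```text
time: 20.1
position: [0.4839, -0.0911, 0.1179]
tool_rot: [-0.505, -3.092, 0.001]
ft_force: [-0.6, -0.5, -0.9]
grip_width: 0.5
grip_force: 0.0
time: 20.43
position: [0.4685, -0.1154, 0.1186]
tool_rot: [-0.505, -3.093, 0.0]
ft_force: [-0.6, 0.8, -0.1]
grip_width: 0.497
grip_force: 0.0
t20.43 pos [ 0.4685 -0.1154  0.1186] yaw 2.818 tilt 0.007 -> turn -0.001 then shift [ -0.7  -1.  113.6] grip w0.497 f0.0
[ 0.13  0.05  0.05  1.98 -0.    1.11  1.44]
[254.04635272 179.45161498]
[253.98268464 132.63323968]
```

View pics/w9.png

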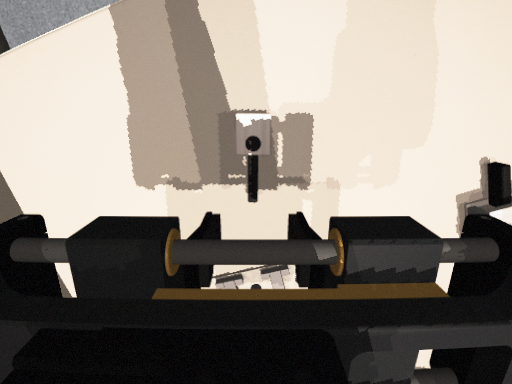

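Body at (253,133) and tongue at (252,178) match the prediction. Descend and grip.

```bash
python3 -m crank '[[[-1,-1,28,0,0],[0,0,28,0,0],[0,0,28,0,0],[0,0,20,0,0],[0,0,8,0,0],[0,0,0,0,0],[0,0,0,0,1],[0,0,0,0,1],[0,0,0,0,1],[0,0,0,0,1]]]' 15
python3 -m crank '[[[0,0,0,0,1],[0,0,0,0,1],[0,0,0,0,1],[0,0,0,0,1],[0,0,0,0,1],[0,0,0,0,1],[0,0,0,0,1]]]' 25
python3 -m crank '[[[0,0,-20,0,1],[0,0,-30,0,1],[0,0,-30,0,1],[0,0,0,0,1],[0,0,0,0,1]]]' 25
python3 - <<'E'
from h import *
import pickle; th,Rm,t,mth,mR,mt=pickle.load(open("p.pkl","rb")); p=Rm@[-.032,.081]+t
go((*p,.09),th); im=snap("wrist","w10.png")
E
```

```text
time: 21.32
position: [0.4699, -0.1174, 0.0086]
tool_rot: [-0.506, -3.097, 0.001]
ft_force: [-0.6, 0.5, 0.5]
grip_width: 0.28
grip_force: 0.0
time: 21.9
position: [0.4691, -0.1174, 0.0077]
tool_rot: [-0.506, -3.095, 0.001]
ft_force: [0.7, -0.5, 3.3]
grip_width: 0.113
grip_force: 25.0
time: 22.32
position: [0.4704, -0.1175, 0.0887]
tool_rot: [-0.506, -3.098, 0.001]
ft_force: [0.2, 1.2, -1.1]
grip_width: 0.11
grip_force: 25.0
t22.32 pos [ 0.4704 -0.1175  0.0887] yaw 2.818 tilt 0.003 -> turn 2.896 then shift [ 78.3 -25.1  -1.1] grip w0.110 f25.0
```

Held at 10 mm width. Turn 2.9 rad to block alignment and hover over pocket 1.

```bash
for i in 1 2; do python3 -m crank '[[[0,0,0,0.12,1],[0,0,0,0.12,1],[0,0,0,0.12,1],[0,0,0,0.12,1],[0,0,0,0.12,1],[0,0,0,0.12,1],[0,0,0,0.12,1],[0,0,0,0.12,1],[0,0,0,0.12,1],[0,0,0,0.12,1]]]' >/dev/null; done
python3 -m crank '[[[0,0,0,0.12,1],[0,0,0,0.12,1],[0,0,0,0.12,1],[0,0,0,0.12,1],[20,-6,0,0.016,1],[20,-6,0,0,1],[20,-6,0,0,1],[18,-7,0,0,1],[0,0,0,0,1],[0,0,0,0,1]]]'
python3 - <<'E'
from h import *
import pickle; th,Rm,t,mth,mR,mt=pickle.load(open("p.pkl","rb")); p=Rm@[-.0335,.081]+t
python=0
go((*p,.09),th); im=snap("wrist","w10.png"); print(ctrl.get_state()["joint_positions"].round(2))
cv2.imwrite("pics/w10c.png",cv2.resize(im["pixels"][90:250,150:390,::-1],None,fx=3.3,fy=3.3,interpolation=cv2.INTER_CUBIC))
E
```

```text
time: 24.87
position: [0.5479, -0.0975, 0.0846]
tool_rot: [-3.139, 0.121, 0.016]
ft_force: [-0.7, 0.0, -0.5]
grip_width: 0.113
grip_force: 25.0
t24.87 pos [ 0.5479 -0.0975  0.0846] yaw -0.077 tilt 0.010 -> turn 0.001 then shift [ 1.1  0.9 -5.4] grip w0.113 f25.0
[-0.02  0.24  0.17  1.85 -0.04  1.07 -1.48]
```

View pics/w10c.png

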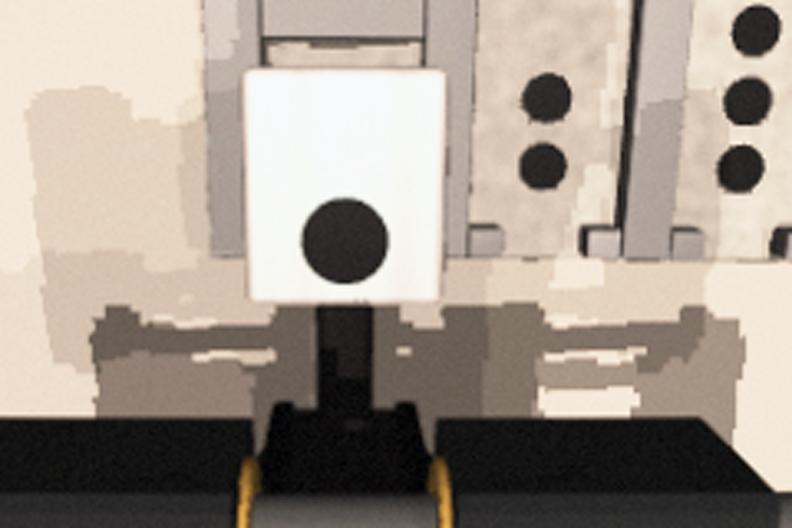

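The held cassette's top spans crop (246,70)-(444,300) with the window at (345,240). The pocket-2 discs are at (548,97) and (543,166), the pocket's back edge at row 38 and the block front at row 257. Computing the relative offset.

```bash
cat >> h.py <<'E'
import pickle
th,Rm,t,mth,mR,mt=pickle.load(open("p.pkl","rb"))
def blk(xy): return Rm.T@(np.array(xy)-t)*1000
E
python3 - <<'E'
from h import *
im=snap("wrist"); f=lambda u,v,z: onz(im,150+(u+.5)/3.3-.5,90+(v+.5)/3.3-.5,z)
for n,u,v in [("BL",246,70),("BR",444,70),("FL",250,300),("FR",438,300),("win",345,240)]: print(n,blk(f(u,v,.0989)).round(1))
for n,u,v,z in [("d2b",548,97,.004),("d2a",543,166,.004),("d3c",756,31,.004),("d3b",748,102,.004),("d3a",741,168,.004),("front-left",212,257,.014),("back edge L",262,38,.014),("back edge R",424,38,.014),("p2 front",640,260,.014),("wall12 right",470,130,.014)]: print(n,blk(f(u,v,z)).round(1))
s,M,y=pose(); print(s["position"],blk(s["position"][:2]),M[:,2])
E
```

```text
BL [38.3 95.6]
BR [38.3 64.2]
FL [ 0.4 96.1]
FR [ 0.4 64.1]
win [10.8 79.9]
d2b [30.7 26.1]
d2a [12.6 26.4]
d3c [ 48.  -27.7]
d3b [ 29.8 -27.6]
d3a [ 12.3 -27.7]
front-left [-10.3 115. ]
back edge L [ 45.3 100.4]
back edge R [45.3 60.1]
p2 front [-11.1   1.2]
wall12 right [22.8 47.9]
[ 0.54703533 -0.09842784  0.08524128] [-35.37300049  80.88083789] [-9.70489736e-03  2.59778905e-04 -9.99952873e-01]
```

The offset is about +2 mm along x, y fine. Lower into pocket 1.

```bash
python3 -m crank '[[[1.5,0,15,0,1],[1,0,20,0,1],[0,0,15,0,1],[0,0,10,0,1],[0,0,6,0,1],[0,0,4,0,1],[0,0,2,0,1],[0,0,0,0,1],[0,0,0,0,1],[0,0,0,0,1]]]'
python3 - <<'E'
from h import *
go((*(Rm@[-.0323,.0802]+t),.0117),th)
E
```

```text
time: 25.8
position: [0.5515, -0.0984, 0.0156]
tool_rot: [-3.139, 0.123, 0.007]
ft_force: [0.4, -0.2, -0.2]
grip_width: 0.111
grip_force: 25.0
t25.80 pos [ 0.5515 -0.0984  0.0156] yaw -0.078 tilt 0.005 -> turn 0.000 then shift [-1.4  1.1  3.9] grip w0.111 f25.0
```

```bash
python3 -m crank '[[[-2.5,0.5,2,0,1],[0,0,2,0,1],[0,0,0,0,1],[0,0,0,0,-0.3],[0,0,0,0,-0.3],[0,0,0,0,-0.3],[0,0,0,0,-0.3],[0,0,0,0,-0.3],[0,0,0,0,-0.3],[0,0,-20,0,-0.3]]]' 15
python3 -m crank '[[[0,0,-30,0,-0.3],[0,0,-30,0,-0.3],[0,0,0,0,-0.3],[0,0,0,0,-0.3]]]'
python3 - <<'E'
from h import *
im=snap("wrist","w11.png"); 
cv2.imwrite("pics/w11c.png",cv2.resize(im["pixels"][90:250,150:390,::-1],None,fx=3.3,fy=3.3,interpolation=cv2.INTER_CUBIC))
mt2=mt+[-.0011,.0013]
for n,x,y in (("c2",-.032,-.054),("c4",-.032,0),("c3",-.032,.054)): print(n); go((*(mR@[x,y]+mt2),.11),mth)
E
```

```text
time: 26.63
position: [0.5453, -0.0981, 0.0276]
tool_rot: [-3.139, 0.123, 0.021]
ft_force: [-0.2, 0.4, 0.7]
grip_width: 0.559
grip_force: 0.0
time: 26.97
position: [0.5506, -0.0988, 0.093]
tool_rot: [3.139, -0.123, -0.002]
ft_force: [-0.2, 0.7, -1.7]
grip_width: 0.646
grip_force: 0.0
c2
t27.02 pos [ 0.5492 -0.0986  0.0914] yaw -0.078 tilt 0.005 -> turn -0.022 then shift [ -21.9 -228.7  -18.5] grip w0.647 f0.0
c4
t27.02 pos [ 0.5492 -0.0986  0.0914] yaw -0.078 tilt 0.005 -> turn -0.022 then shift [ -21.9 -282.7  -18.6] grip w0.647 f0.0
c3
t27.02 pos [ 0.5492 -0.0986  0.0914] yaw -0.078 tilt 0.005 -> turn -0.022 then shift [ -21.9 -336.7  -18.6] grip w0.647 f0.0
```

View pics/w11c.png

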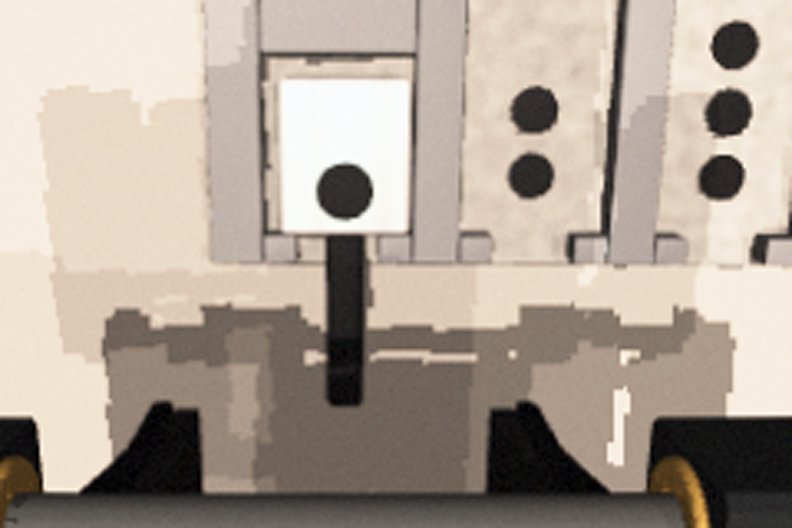

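Cassette 1 lies in pocket 1, window over its mark at (345,190), body inside the walls. That was the last of the 14 pictures, so from here I work from numbers only. Next is the right-bay cassette (c2).

```bash
cat >> h.py <<'E'
mt=mt+np.array([-.0011,.0013])
def tongue(im,c,yaw,z,win=30,dlo=-44,dhi=-14):
    """lateral offset (mm, along cassette +y) of the dark tongue from the expected line through origin c with yaw; and slope"""
    d=np.array([np.cos(yaw),np.sin(yaw)]); n=np.array([-d[1],d[0]]); g=im["pixels"].max(2); out=[]
    for x in np.arange(dlo,dhi,2.):
        offs=np.arange(-win/2,win/2,.5); v=[]
        for o in offs:
            u=proj(im,[*(np.array(c)+d*x/1000+n*o/1000),z]).round().astype(int)
            v.append(g[u[1],u[0]] if 0<=u[0]<512 and 0<=u[1]<384 else 255)
        k=offs[np.array(v)<65]
        out.append((x,k.mean() if len(k) else np.nan,len(k)/2))
    return np.array(out)
E
python3 -m crank '[[[-3,-33,-3,-0.022,0.2],[-3,-33,-3,0,0.2],[-3,-33,-3,0,0.2],[-3,-33,-3,0,0.2],[-3,-33,-3,0,0.2],[-3,-33,-3,0,0.2],[-3,-31,-1,0,0.2],[0,0,0,0,0.2],[0,0,0,0,0.2],[0,0,0,0,0.2]]]' >/dev/null
python3 -m crank '[[[0,0,0,0,0.2],[0,0,0,0,0.2],[0,0,0,0,0.2],[0,0,0,0,0.2]]]'
python3 - <<'E'
from h import *
im=snap("wrist","w12.png"); c=mR@[0,-.054]+mt; print(tongue(im,c,mth,.026).round(1).tolist())
go((*(mR@[-.032,-.054]+mt),.0117),mth)
E
```

```text
time: 28.18
position: [0.5417, 0.1302, 0.1099]
tool_rot: [3.14, -0.091, -0.01]
ft_force: [0.1, -0.8, 0.9]
grip_width: 0.396
grip_force: 0.0
[[-44.0, -1.0, 8.5], [-42.0, -1.5, 9.5], [-40.0, -1.5, 9.5], [-38.0, -1.5, 9.5], [-36.0, -1.5, 9.5], [-34.0, -1.5, 9.5], [-32.0, -1.5, 9.5], [-30.0, -1.5, 9.5], [-28.0, -1.5, 9.5], [-26.0, -1.5, 9.5], [-24.0, -1.5, 9.5], [-22.0, -1.5, 9.5], [-20.0, -1.5, 9.5], [-18.0, -1.5, 9.5], [-16.0, -1.5, 9.5]]
t28.23 pos [0.5417 0.1305 0.1099] yaw -0.058 tilt 0.006 -> turn -0.001 then shift [-0.8 -0.3 98.3] grip w0.397 f0.0
```

The tongue line fits, 1.5 mm to the right with no slope. Descend, grip and draw out.

```bash
python3 -m crank '[[[-1,1,20,0,0.2],[0,0,22,0,0.2],[0,0,22,0,0.2],[0,0,16,0,0.2],[0,0,10,0,0.2],[0,0,6,0,0.2],[0,0,0,0,0.2],[0,0,0,0,0.2],[0,0,0,0,0.2]]]'
python3 - <<'E'
from h import *
go((*(mR@[-.032,-.0555]+mt),.0125),mth)
E
python3 -m crank '[[[0,0,0,0,1],[0,0,0,0,1],[0,0,0,0,1],[0,0,0,0,1],[0,0,0,0,1],[0,0,0,0,1],[0,0,0,0,1],[0,0,0,0,1]]]' 25
python3 -m crank '[[[-5,0,-0.5,0,1],[-10,0,-0.5,0,1],[-12,0,0,0,1],[-12,0,0,0,1],[-12,0,0,0,1],[-12,0,0,0,1],[-12,0,0,0,1],[-5,0,0,0,1],[0,0,0,0,1],[0,0,0,0,1]]]' 25
python3 - <<'E'
from h import *
go((*(mR@[-.032,-.0555]+mt),.0125),mth); print(ctrl.get_state()["ft_force"])
E
```

```text
time: 28.98
position: [0.541, 0.1305, 0.0151]
tool_rot: [-3.14, 0.089, 0.006]
ft_force: [0.3, 0.4, 0.7]
grip_width: 0.403
grip_force: 0.0
t28.98 pos [0.541  0.1305 0.0151] yaw -0.056 tilt 0.004 -> turn 0.000 then shift [-0.7  1.2  2.6] grip w0.403 f0.0
time: 29.65
position: [0.5401, 0.1303, 0.0141]
tool_rot: [-3.14, 0.089, 0.009]
ft_force: [0.6, -0.5, 1.4]
grip_width: 0.109
grip_force: 25.0
time: 30.48
position: [0.4601, 0.1348, 0.0156]
tool_rot: [-3.14, 0.088, 0.009]
ft_force: [0.3, 0.2, 0.1]
grip_width: 0.11
grip_force: 25.0
t30.48 pos [0.4601 0.1348 0.0156] yaw -0.056 tilt 0.005 -> turn 0.001 then shift [80.3  0.9  2.7] grip w0.110 f25.0
[0.30449563 0.24994001 0.14895826]
```

```bash
cat >> h.py <<'E'
t=t+Rm@np.array([.0012,-.00075])
def blk(xy): return Rm.T@(np.array(xy)-t)*1000
def darkblobs(im,box,thr=60,amin=25):
    u0,v0,u1,v1=box; g=im["pixels"].max(2)[v0:v1,u0:u1]; n,l,s,c=cv2.connectedComponentsWithStats((g<thr).astype(np.uint8))
    return [(s[i,2],s[i,3],s[i,4],c[i]+[u0,v0]) for i in range(1,n) if s[i,4]>=amin]
E
python3 -m crank '[[[0,0,-25,0,1],[0,0,-30,0,1],[0,0,-25,0,1],[0,0,0,0.022,1],[0,0,0,0,1]]]' 25
python3 - <<'E'
from h import *
go((*(Rm@[-.032,.027]+t),.095),th); snap("wrist","w13.png")
E
```

```text
time: 30.9
position: [0.4626, 0.1351, 0.0971]
tool_rot: [-3.138, 0.125, 0.003]
ft_force: [-0.8, 0.2, -2.0]
grip_width: 0.109
grip_force: 25.0
t30.90 pos [0.4626 0.1351 0.0971] yaw -0.080 tilt 0.003 -> turn -0.001 then shift [107.1 280.8   1.5] grip w0.109 f25.0
```

```bash
python3 -m crank '[[[10,31,0,0,1],[12,31,0,0,1],[12,31,0,0,1],[12,31,0,0,1],[12,31,0,0,1],[12,31,0,0,1],[12,31,0,0,1],[12,31,0,0,1],[12,32,0,0,1],[0,0,0,0,1]]]' 25
python3 -m crank '[[[0,0,0,0,1],[0,0,0,0,1],[0,0,0,0,1],[0,0,0,0,1]]]' 25
cat > hov.py <<'E'
import sys; from h import *
y=float(sys.argv[1]); dz=float(sys.argv[2])  # slot y (m), TCP height above cassette underside (m)
go((*(Rm@[-.032,y]+t),.095),th); im=snap("wrist","hov%d.png"%(y*1000)); s,M,_=pose(); zt=s["position"][2]-dz+.022
print("tcp blk",blk(s["position"][:2]).round(1),"toolz",M[:,2].round(4))
for w,h,a,c in darkblobs(im,(120,60,400,212)):
    print(w,h,a,c.round(1),"as window(z top)",blk(onz(im,*c,zt)).round(1),"as mark",blk(onz(im,*c,.004)).round(1))
E
python3 hov.py .027 .0101
```

```text
time: 31.78
position: [0.5438, -0.1616, 0.0933]
tool_rot: [3.133, -0.137, -0.012]
ft_force: [-0.5, -0.9, -0.0]
grip_width: 0.11
grip_force: 25.0
time: 32.12
position: [0.5441, -0.151, 0.0943]
tool_rot: [-3.139, 0.119, 0.011]
ft_force: [1.0, -0.3, -0.3]
grip_width: 0.114
grip_force: 25.0
t32.12 pos [ 0.5441 -0.151   0.0943] yaw -0.076 tilt 0.007 -> turn 0.003 then shift [ 3.4  2.  -0.8] grip w0.114 f25.0
tcp blk [-35.2  28.9] toolz [-6.7e-03  8.0e-04 -1.0e+00]
10 98 188 [338.5 108.7] as window(z top) [ 39.4 -17.1] as mark [ 39.9 -48. ]
13 14 148 [376.9  79.5] as window(z top) [ 54.5 -36.2] as mark [ 65.3 -80.3]
10 68 222 [395.6 128.3] as window(z top) [ 29.5 -49.6] as mark [  23.1 -102.8]
13 14 135 [314.6  99.8] as window(z top) [43.9 -4. ] as mark [ 47.4 -26. ]
13 14 139 [374.1 100.3] as window(z top) [ 44.  -35.9] as mark [ 47.6 -79.8]
5 55 115 [171.1 130.6] as window(z top) [27.7 73. ] as mark [ 20.1 104.1]
13 13 136 [313.8 120. ] as window(z top) [33.4 -4.2] as mark [ 29.8 -26.3]
13 13 134 [372.1 121.1] as window(z top) [ 33.2 -36. ] as mark [ 29.3 -79.9]
25 26 442 [254.2 131.5] as window(z top) [27.2 27.8] as mark [19.2 27.7]
12 13 125 [312.5 140. ] as window(z top) [22.8 -4.1] as mark [ 11.7 -26.1]
13 13 129 [370.1 140.5] as window(z top) [ 22.7 -36. ] as mark [ 11.6 -80. ]
16 15 195 [194.2 143. ] as window(z top) [21.  60.7] as mark [ 8.7 83.3]
25 25 475 [254.  162.9] as window(z top) [ 9.9 27.9] as mark [-9.9 27.9]
16 52 698 [198.3 181.6] as window(z top) [-1.  59.6] as mark [-28.3  81.4]
17 29 490 [254.  196.9] as window(z top) [-10.1  27.9] as mark [-43.7  27.9]
```

```bash
python3 -m crank '[[[3,0.3,20,0.003,1],[0,0,20,0,1],[0,0,15,0,1],[0,0,0,0,1],[0,0,0,0,1],[0,0,0,0,1],[0,0,0,0,1]]]' 25
python3 - <<'E'
from h import *
go((*(Rm@[-.032,.0284]+t),.0141),th)
E
```

```text
time: 32.75
position: [0.5481, -0.1532, 0.0413]
tool_rot: [3.139, -0.127, -0.006]
ft_force: [-0.1, -0.0, 0.5]
grip_width: 0.108
grip_force: 25.0
t32.75 pos [ 0.5481 -0.1532  0.0413] yaw -0.081 tilt 0.004 -> turn -0.002 then shift [-0.7 -1.3 27.2] grip w0.108 f25.0
```

```bash
python3 -m crank '[[[-0.7,-1,8,0,1],[0,0,8,0,1],[0,0,5,0,1],[0,0,3,0,1],[0,0,2,0,1],[0,0,0,0,1],[0,0,0,0,1],[0,0,0,0,1]]]' 25
python3 - <<'E'
from h import *
go((*(Rm@[-.032,.0284]+t),.0141),th)
E
python3 -m crank '[[[0,0,0,0,0.2],[0,0,0,0,0.2],[0,0,0,0,0.2],[0,0,0,0,0.2],[0,0,0,0,0.2],[0,0,0,0,0.2],[0,0,-25,0,0.2],[0,0,-35,0,0.2],[0,0,-30,0,0.2],[0,0,0,0,0.2]]]' 25
python3 - <<'E'
from h import *
go((*(mR@[-.032,-.0015]+mt),.11),mth); im=snap("wrist","w14.png")
for w,h,a,c in darkblobs(im,(120,60,400,200)): print(w,h,a,c.round(1),"z26",blk(onz(im,*c,.026)).round(1),"mark",blk(onz(im,*c,.004)).round(1))
E
```

```text
time: 33.42
position: [0.5464, -0.1522, 0.0137]
tool_rot: [3.139, -0.128, -0.009]
ft_force: [0.0, 0.7, -0.6]
grip_width: 0.111
grip_force: 25.0
t33.42 pos [ 0.5464 -0.1522  0.0137] yaw -0.081 tilt 0.006 -> turn -0.003 then shift [ 1.  -0.4 -0.4] grip w0.111 f25.0
time: 34.25
position: [0.5512, -0.1534, 0.1106]
tool_rot: [3.138, -0.128, 0.008]
ft_force: [0.9, -1.1, 0.7]
grip_width: 0.398
grip_force: 0.0
t34.25 pos [ 0.5512 -0.1534  0.1106] yaw -0.082 tilt 0.006 -> turn -0.025 then shift [ -27.  -335.7    0. ] grip w0.398 f0.0
15 104 319 [386.2 111.5] z26 [ 45.7 -92.3] mark [  45.8 -102.8]
6 87 120 [330.1 115.2] z26 [ 42.2 -41.9] mark [ 42. -48.]
12 13 124 [364.8  89.9] z26 [ 63.8 -71.2] mark [ 65.6 -79.9]
13 13 107 [308.3 108.8] z26 [ 47.7 -22.3] mark [ 48.  -26.6]
12 12 116 [363.4 109.6] z26 [ 47.1 -71.5] mark [ 47.4 -80.2]
5 50 92 [174.2 135.8] z26 [24.6 97.7] mark [ 22.9 104.1]
11 12 106 [307.1 128. ] z26 [ 31.  -21.9] mark [ 29.9 -26.2]
12 12 116 [361.5 128.5] z26 [ 30.7 -71.2] mark [ 29.5 -79.9]
15 9 49 [253.1 132.1] z26 [27.5 26.4] mark [26.  26.5]
11 12 101 [306.1 146.5] z26 [ 14.4 -21.8] mark [ 11.8 -26. ]
12 12 106 [359.6 146.6] z26 [ 14.3 -71. ] mark [ 11.7 -79.7]
15 15 165 [253.1 148.9] z26 [12.4 26.5] mark [ 9.6 26.6]
15 14 163 [196.1 150.4] z26 [11.3 78.6] mark [ 8.4 83.3]
15 37 476 [199.9 180.9] z26 [-17.4  76.7] mark [-22.9  81.2]
11 38 367 [253.1 180.3] z26 [-17.   26.6] mark [-22.5  26.7]
```

c2 sits in pocket 2 (first window at 12.4/26.5, mark about 11.6/27). Now the middle cassette (c4).

```bash
python3 -m crank '[[[-3,-34,0,-0.025,0.2],[-3,-34,0,0,0.2],[-3,-34,0,0,0.2],[-3,-34,0,0,0.2],[-3,-34,0,0,0.2],[-3,-34,0,0,0.2],[-3,-34,0,0,0.2],[-3,-34,0,0,0.2],[-3,-34,0,0,0.2],[0,-28,0,0,0.2]]]' >/dev/null
python3 -m crank '[[[0,0,0,0,0.2],[0,0,0,0,0.2],[0,0,0,0,0.2],[0,0,0,0,0.2],[0,0,0,0,0.2],[0,0,0,0,0.2]]]' >/dev/null
python3 - <<'E'
from h import *
im=snap("wrist"); c=mR@[0,0]+mt; print(tongue(im,c,mth,.026)[::4].round(1).tolist()); go((*(mR@[-.032,-.0015]+mt),.0125),mth)
E
```

```text
[[-44.0, -0.5, 9.5], [-36.0, -0.8, 9.0], [-28.0, -0.8, 9.0], [-20.0, -0.8, 9.0]]
t35.68 pos [0.5397 0.1817 0.104 ] yaw -0.058 tilt 0.006 -> turn -0.001 then shift [ 4.1 -1.8 91.5] grip w0.402 f0.0
```

```bash
python3 -m crank '[[[3.5,-2.5,20,0,0.2],[0,0,22,0,0.2],[0,0,20,0,0.2],[0,0,14,0,0.2],[0,0,9,0,0.2],[0,0,5,0,0.2],[0,0,0,0,0.2],[0,0,0,0,0.2],[0,0,0,0,0.2]]]' >/dev/null
python3 - <<'E'
from h import *
go((*(mR@[-.032,-.0008]+mt),.0125),mth)
E
python3 -m crank '[[[0,0,0,0,1],[0,0,0,0,1],[0,0,0,0,1],[0,0,0,0,1],[0,0,0,0,1],[0,0,0,0,1],[0,0,0,0,1],[0,0,0,0,1]]]' 25
python3 -m crank '[[[-5,0,-0.5,0,1],[-12,0,-0.5,0,1],[-15,0,0,0,1],[-15,0,0,0,1],[-15,0,0,0,1],[-15,0,0,0,1],[-15,0,0,0,1],[-15,0,0,0,1],[-5,0,0,0,1],[0,0,0,0,1]]]' 25
python3 -m crank '[[[0,0,0,0,1],[0,0,0,0,1],[0,0,0,0,1]]]' 25
python3 - <<'E'
from h import *
go((*(mR@[-.032,-.0008]+mt),.0125),mth); im=snap("wrist","w15.png"); z0=pose()[0]["position"][2]
for w,h,a,c in darkblobs(im,(200,40,310,212)): print(w,h,a,c.round(1),(mR.T@(onz(im,*c,.026)-mt)*1000).round(1))
E
```

```text
t36.43 pos [0.5435 0.1855 0.0151] yaw -0.057 tilt 0.004 -> turn 0.000 then shift [-0.1  1.5  2.6] grip w0.403 f0.0
time: 37.1
position: [0.5427, 0.1852, 0.0141]
tool_rot: [-3.14, 0.088, 0.009]
ft_force: [-0.6, -0.1, 2.0]
grip_width: 0.108
grip_force: 25.0
time: 37.93
position: [0.4292, 0.1915, 0.0154]
tool_rot: [3.14, -0.086, -0.011]
ft_force: [0.9, 0.6, -0.6]
grip_width: 0.113
grip_force: 25.0
time: 38.18
position: [0.4317, 0.1914, 0.0158]
tool_rot: [-3.14, 0.09, 0.008]
ft_force: [0.6, 0.4, 0.1]
grip_width: 0.109
grip_force: 25.0
t38.18 pos [0.4317 0.1914 0.0158] yaw -0.057 tilt 0.005 -> turn -0.000 then shift [111.9   1.    2.7] grip w0.109 f25.0
26 26 511 [254.2 131.4] [-81.5  -1.1]
25 25 474 [254.  163.8] [-99.5  -1.1]
17 28 471 [254.1 197.6] [-119.7   -1.1]
```

c4 is out (windows at -81/-99). Lift and carry to pocket 4.

```bash
python3 -m crank '[[[-6,0,-10,0,1],[0,0,-25,0,1],[0,0,-25,0,1],[0,0,-20,0,1],[0,0,0,0.022,1],[0,0,0,0,1],[0,0,0,0,1]]]' 25 >/dev/null
python3 - <<'E'
from h import *
go((*(Rm@[-.033,-.081]+t),.095),th)
E
```

```text
t38.82 pos [0.425  0.1914 0.0949] yaw -0.079 tilt 0.007 -> turn 0.000 then shift [148.  442.   -0.8] grip w0.111 f25.0
```

```bash
python3 -m crank '[[[10,31,0,0,1],[10,31,0,0,1],[10,31,0,0,1],[10,31,0,0,1],[10,31,0,0,1],[10,31,0,0,1],[10,31,0,0,1],[10,31,0,0,1],[10,31,0,0,1],[10,31,0,0,1]]]' 25 >/dev/null
python3 -m crank '[[[12,33,0,0,1],[12,33,0,0,1],[12,33,0,0,1],[12,33,0,0,1],[0,0,0,0,1],[0,0,0,0,1],[0,0,0,0,1],[0,0,0,0,1],[0,0,0,0,1],[0,0,0,0,1]]]' 25 
python3 hov.py -.081 .0101
```

```text
time: 40.48
position: [0.5383, -0.259, 0.0948]
tool_rot: [-3.139, 0.12, 0.01]
ft_force: [-0.2, 0.7, -0.6]
grip_width: 0.111
grip_force: 25.0
t40.48 pos [ 0.5383 -0.259   0.0948] yaw -0.076 tilt 0.006 -> turn 0.002 then shift [ 0.6  1.9 -0.2] grip w0.111 f25.0
tcp blk [-32.6 -79.4] toolz [-5.9e-03  7.0e-04 -1.0e+00]
9 98 222 [170.  113.1] as window(z top) [ 39.7 -35.2] as mark [38.6 -4.1]
44 2 75 [194.2  62.6] as window(z top) [ 64.9 -49.5] as mark [ 81.1 -28.3]
24 26 263 [256.5 100.3] as window(z top) [ 46.2 -81.5] as mark [ 49.5 -82.4]
15 17 202 [127. 124.] as window(z top) [ 34.2 -11.1] as mark [29.2 36.6]
13 12 91 [194.  124.2] as window(z top) [ 33.8 -47.8] as mark [ 28.7 -25.5]
25 26 518 [254.  131.3] as window(z top) [ 30.  -80.3] as mark [ 22.2 -80.3]
16 17 198 [129.3 145. ] as window(z top) [ 22.7 -11. ] as mark [ 9.9 36.7]
12 13 125 [195.6 142.7] as window(z top) [ 23.9 -48.1] as mark [ 11.8 -26. ]
25 25 477 [253.9 163.8] as window(z top) [ 12.1 -80.2] as mark [ -8.  -80.2]
26 51 880 [138.  182.1] as window(z top) [  1.4 -13.6] as mark [-26.1  32.4]
17 29 489 [254.  197.1] as window(z top) [ -7.5 -80.3] as mark [-41.2 -80.3]
```

Within 0.5 mm already. Lower in two stages.

```bash
python3 -m crank '[[[0,0.3,20,0.002,1],[0,0,20,0,1],[0,0,15,0,1],[0,0,0,0,1],[0,0,0,0,1],[0,0,0,0,1],[0,0,0,0,1]]]' 25 >/dev/null
python3 - <<'E'
from h import *
go((*(Rm@[-.0331,-.0796]+t),.0141),th)
E
```

```text
t41.12 pos [ 0.5389 -0.261   0.0414] yaw -0.080 tilt 0.004 -> turn -0.002 then shift [-1.1 -1.5 27.3] grip w0.112 f25.0
```

```bash
python3 -m crank '[[[-1,-1.5,8,0,1],[0,0,8,0,1],[0,0,5,0,1],[0,0,3,0,1],[0,0,2.5,0,1],[0,0,0,0,1],[0,0,0,0,1],[0,0,0,0,1]]]' 25 >/dev/null
python3 - <<'E'
from h import *
go((*(Rm@[-.0331,-.0796]+t),.0141),th)
E
python3 -m crank '[[[0,0,0,0,0.2],[0,0,0,0,0.2],[0,0,0,0,0.2],[0,0,0,0,0.2],[0,0,0,0,0.2],[0,0,0,0,0.2],[0,0,-25,0,0.2],[0,0,-35,0,0.2],[0,0,-30,0,0.2],[0,0,0,0,0.2]]]' 25 >/dev/null
python3 - <<'E'
from h import *
go((*(mR@[-.032,.053]+mt),.11),mth); im=snap("wrist","w16.png")
for w,h,a,c in darkblobs(im,(120,60,400,200)): print(w,h,a,c.round(1),"z26",blk(onz(im,*c,.026)).round(1),"mark",blk(onz(im,*c,.004)).round(1))
E
```

```text
t41.78 pos [ 0.5369 -0.2593  0.0133] yaw -0.080 tilt 0.006 -> turn -0.002 then shift [ 0.9  0.1 -0.8] grip w0.114 f25.0
t42.62 pos [ 0.5414 -0.2612  0.1102] yaw -0.081 tilt 0.006 -> turn -0.024 then shift [ -23.3 -498.5   -1.5] grip w0.395 f0.0
20 92 166 [173.2 111.9] z26 [ 44.1 -11.5] mark [44.3 -5.2]
14 16 170 [132.5 128.6] z26 [30.  26.5] mark [28.9 36.2]
12 10 51 [195.  128.6] z26 [ 29.5 -30. ] mark [ 28.3 -25.4]
14 10 38 [253.3 132.7] z26 [ 25.6 -82.1] mark [ 24.  -82.1]
15 15 167 [134.6 147.8] z26 [12.7 26.5] mark [10.1 36.2]
12 12 104 [196.4 145.5] z26 [ 14.4 -30.5] mark [ 11.8 -25.9]
15 15 165 [251.9 149.3] z26 [ 10.7 -80.8] mark [  7.9 -80.7]
23 39 647 [142.4 179.5] z26 [-17.1  22.5] mark [-22.5  31.9]
10 38 359 [251.8 181. ] z26 [-19.  -80.6] mark [-24.5 -80.4]
```

c4 is stored. Now the left-bay cassette (c3).

```bash
python3 -m crank '[[[-1.5,-33,0,-0.024,0.2],[-1.5,-33,0,0,0.2],[-1.5,-33,0,0,0.2],[-1.5,-33,0,0,0.2],[-1.5,-33,0,0,0.2],[-1.5,-33,0,0,0.2],[-1.5,-33,0,0,0.2],[-1.5,-33,0,0,0.2],[-1.5,-33,0,0,0.2],[-1.5,-33,0,0,0.2]]]' >/dev/null
python3 -m crank '[[[-1.5,-33,0,0,0.2],[-1.5,-33,0,0,0.2],[-1.5,-33,0,0,0.2],[-1.5,-33,0,0,0.2],[-1.5,-35,0,0,0.2],[0,0,0,0,0.2],[0,0,0,0,0.2],[0,0,0,0,0.2],[0,0,0,0,0.2],[0,0,0,0,0.2]]]' >/dev/null
python3 - <<'E'
from h import *
im=snap("wrist"); c=mR@[0,.054]+mt; print(tongue(im,c,mth,.026)[::4].round(1).tolist()); go((*(mR@[-.032,.053]+mt),.0125),mth)
E
```

```text
[[-44.0, -0.5, 9.5], [-36.0, -0.5, 9.5], [-28.0, -1.2, 10.0], [-20.0, -1.8, 9.0]]
t44.38 pos [0.5439 0.2366 0.1033] yaw -0.059 tilt 0.006 -> turn -0.002 then shift [ 3.  -1.3 90.8] grip w0.401 f0.0
```

```bash
python3 -m crank '[[[2.5,-1.2,20,0,0.2],[0,0,22,0,0.2],[0,0,20,0,0.2],[0,0,14,0,0.2],[0,0,9,0,0.2],[0,0,5,0,0.2],[0,0,0,0,0.2],[0,0,0,0,0.2],[0,0,0,0,0.2]]]' >/dev/null
python3 - <<'E'
from h import *
go((*(mR@[-.032,.0532]+mt),.0125),mth)
E
python3 -m crank '[[[0,0,0,0,1],[0,0,0,0,1],[0,0,0,0,1],[0,0,0,0,1],[0,0,0,0,1],[0,0,0,0,1],[0,0,0,0,1],[0,0,0,0,1]]]' 25
python3 -m crank '[[[-5,0,-0.5,0,1],[-12,0,-0.5,0,1],[-13,0,0,0,1],[-13,0,0,0,1],[-13,0,0,0,1],[-13,0,0,0,1],[-13,0,0,0,1],[-13,0,0,0,1],[-5,0,0,0,1],[0,0,0,0,1]]]' 25
python3 -m crank '[[[0,0,0,0,1],[0,0,0,0,1],[0,0,0,0,1]]]' 25
python3 - <<'E'
from h import *
go((*(mR@[-.032,.0532]+mt),.0125),mth); im=snap("wrist","w17.png"); z0=pose()[0]["position"][2]
for w,h,a,c in darkblobs(im,(200,40,310,212)): print(w,h,a,c.round(1),(mR.T@(onz(im,*c,.026)-mt)*1000).round(1))
E
```

```text
t45.13 pos [0.5466 0.2397 0.0147] yaw -0.057 tilt 0.004 -> turn 0.000 then shift [-0.1  1.7  2.2] grip w0.397 f0.0
time: 45.8
position: [0.5458, 0.2394, 0.0136]
tool_rot: [-3.14, 0.089, 0.009]
ft_force: [0.2, -0.0, 0.9]
grip_width: 0.115
grip_force: 25.0
time: 46.63
position: [0.4442, 0.2452, 0.0148]
tool_rot: [3.14, -0.086, -0.011]
ft_force: [-1.0, -0.0, -1.9]
grip_width: 0.11
grip_force: 25.0
time: 46.88
position: [0.4467, 0.2449, 0.0152]
tool_rot: [-3.14, 0.09, 0.008]
ft_force: [0.9, -1.0, -0.6]
grip_width: 0.109
grip_force: 25.0
t46.88 pos [0.4467 0.2449 0.0152] yaw -0.057 tilt 0.005 -> turn -0.000 then shift [99.9  1.3  2.1] grip w0.109 f25.0
26 26 509 [254.5 131.7] [-69.6  52.9]
25 25 481 [254.2 164.1] [-87.6  53.1]
17 28 471 [254.1 197.6] [-107.5   53.2]
```

Straight in hand and clear of the bay. Lift and carry to pocket 3.

```bash
python3 -m crank '[[[0,0,-10,0,1],[0,0,-25,0,1],[0,0,-25,0,1],[0,0,-20,0,1],[0,0,0,0.022,1],[0,0,0,0,1],[0,0,0,0,1]]]' 25 >/dev/null
python3 - <<'E'
from h import *
go((*(Rm@[-.0335,-.0265]+t),.095),th)
E
python3 -m crank '[[[9,31,0,0,1],[9,31,0,0,1],[9,31,0,0,1],[9,31,0,0,1],[9,31,0,0,1],[9,31,0,0,1],[9,31,0,0,1],[9,31,0,0,1],[9,31,0,0,1],[9,31,0,0,1]]]' 25 >/dev/null
python3 -m crank '[[[9,30,0,0,1],[9,30,0,0,1],[9,30,0,0,1],[9,30,0,0,1],[0,0,0,0,1],[0,0,0,0,1],[0,0,0,0,1],[0,0,0,0,1],[0,0,0,0,1]]]' 25
python3 hov.py -.027 .0096
```

```text
t47.52 pos [0.4461 0.2447 0.0948] yaw -0.078 tilt 0.007 -> turn 0.000 then shift [130.7 442.3  -0.9] grip w0.112 f25.0
time: 49.1
position: [0.5382, -0.1917, 0.0939]
tool_rot: [-3.138, 0.119, 0.011]
ft_force: [0.2, 0.2, 0.2]
grip_width: 0.113
grip_force: 25.0
t49.10 pos [ 0.5382 -0.1917  0.0939] yaw -0.076 tilt 0.007 -> turn 0.003 then shift [ 6.1 14.9 -1.2] grip w0.113 f25.0
tcp blk [-38.  -12.3] toolz [-0.0065  0.001  -1.    ]
17 17 236 [339.1  73. ] as window(z top) [ 54.6 -57. ] as mark [ 67.5 -87.2]
6 77 141 [184.4 115. ] as window(z top) [33.3 24. ] as mark [31.4 49.7]
24 25 269 [256.8 100.1] as window(z top) [ 40.8 -14.6] as mark [ 44.1 -15.6]
17 18 233 [337.2  96.6] as window(z top) [ 42.9 -56.9] as mark [ 47.7 -87. ]
5 9 25 [122.9 103.2] as window(z top) [39.6 56.7] as mark [ 42.1 105. ]
7 45 60 [125.4 134. ] as window(z top) [23.4 57.3] as mark [ 14.6 105.9]
13 15 107 [208.9 117.6] as window(z top) [31.9 11. ] as mark [29.  27.7]
16 17 218 [335.4 118.9] as window(z top) [ 31.4 -56.8] as mark [ 28.3 -86.9]
26 26 524 [254.2 131.5] as window(z top) [ 24.6 -13.3] as mark [ 16.6 -13.3]
16 16 201 [206.6 138.5] as window(z top) [20.8 12.6] as mark [10.2 30.5]
16 16 205 [145.7 139.7] as window(z top) [20.2 46.2] as mark [ 9.3 87.3]
17 16 208 [333.9 140.6] as window(z top) [ 19.8 -56.9] as mark [  8.7 -87.1]
15 53 684 [210.1 177.7] as window(z top) [-1.3 11.6] as mark [-27.   28.8]
25 25 485 [254.  164.1] as window(z top) [  6.6 -13.2] as mark [-13.7 -13.2]
20 52 825 [153.9 178.2] as window(z top) [-1.6 43.8] as mark [-27.5  83.1]
21 52 779 [328.1 178.9] as window(z top) [ -1.8 -55.3] as mark [-27.9 -84.3]
17 28 476 [254.  197.5] as window(z top) [-13.  -13.2] as mark [-46.8 -13.3]
```

```bash
python3 -m crank '[[[5,12,0,0.003,1],[0,0,20,0,1],[0,0,20,0,1],[0,0,14,0,1],[0,0,0,0,1],[0,0,0,0,1],[0,0,0,0,1],[0,0,0,0,1]]]' 25 >/dev/null
python3 - <<'E'
from h import *
go((*(Rm@[-.033,-.0255]+t),.0136),th)
E
```

```text
t49.82 pos [ 0.5431 -0.2064  0.0417] yaw -0.081 tilt 0.004 -> turn -0.003 then shift [-0.9 -0.9 28.2] grip w0.112 f25.0
```

```bash
python3 -m crank '[[[-0.8,-0.7,8,0,1],[0,0,8,0,1],[0,0,5,0,1],[0,0,3,0,1],[0,0,3,0,1],[0,0,0,0,1],[0,0,0,0,1],[0,0,0,0,1]]]' 25 >/dev/null
python3 - <<'E'
from h import *
go((*(Rm@[-.033,-.0255]+t),.0136),th)
E
python3 -m crank '[[[0,0,0,0,0.2],[0,0,0,0,0.2],[0,0,0,0,0.2],[0,0,0,0,0.2],[0,0,0,0,0.2],[0,0,0,0,0.2],[0,0,-25,0,0.2],[0,0,-35,0,0.2],[0,0,-35,0,0.2],[0,0,-30,0,0.2]]]' 25 >/dev/null
python3 -m crank '[[[-20,0,-30,0,0.2],[-20,0,-30,0,0.2],[0,0,0,0,0.2],[0,0,0,0,0.2],[0,0,0,0,0.2],[0,0,0,0,0.2],[0,0,0,0,0.2],[0,0,0,0,0.2]]]' 25
python3 - <<'E'
from h import *
go((.6104,.1009,.12),mth); im=snap("wrist","w18.png")
for w,h,a,c in darkblobs(im,(100,20,430,208),70,12): print(w,h,a,c.round(1),"z26",blk(onz(im,*c,.026)).round(1))
E
```

```text
t50.48 pos [ 0.5413 -0.2052  0.0133] yaw -0.081 tilt 0.006 -> turn -0.003 then shift [ 0.9  0.3 -0.3] grip w0.112 f25.0
time: 51.98
position: [0.502, -0.2016, 0.1972]
tool_rot: [-3.139, 0.127, 0.014]
ft_force: [-0.6, 0.1, -0.2]
grip_width: 0.402
grip_force: 0.0
t51.98 pos [ 0.502  -0.2016  0.1972] yaw -0.081 tilt 0.009 -> turn -0.024 then shift [  91.7 -308.2   76.3] grip w0.402 f0.0
36 2 43 [299.5  23.2] z26 [ 93.6 -77. ]
35 1 35 [254.  40.] z26 [ 76.3 -26.6]
11 2 15 [411.4  45.3] z26 [  72.8 -206.3]
15 163 1210 [424.  137.5] z26 [ -31.9 -236.8]
19 1 19 [215.  56.] z26 [59.8 17.7]
1 12 12 [192.   66.5] z26 [48.8 44.5]
11 7 50 [300.8  70.8] z26 [ 43.7 -80.2]
5 41 66 [149.5  91.7] z26 [21.8 96.3]
3 30 37 [193.1  91. ] z26 [22.  44.8]
11 12 104 [301.   84.7] z26 [ 28.5 -81. ]
11 11 74 [254.4 100.6] z26 [ 10.7 -26.8]
11 12 97 [300.5 100.5] z26 [ 10.7 -81.1]
11 11 88 [165.4 101.1] z26 [10.9 78.3]
14 39 403 [170.4 130.7] z26 [-23.7  75.2]
11 40 359 [211.5 128.8] z26 [-21.7  25. ]
9 40 301 [254.3 129.6] z26 [-22.9 -26.6]
11 40 362 [297.7 129.8] z26 [-23.3 -79.1]
```

All four cassettes are in their pockets: first windows at x≈10.8, y≈78, -27, -81, back edges at 60/76/94. Next is the post: move, turning to yaw≈π so the knob can be turned clockwise afterwards.

```bash
python3 -m crank '[[[9,-31,0,0,0],[9,-31,0,0,0],[9,-31,0,0,0],[9,-31,0,0,0],[9,-31,0,0,0],[9,-31,0,0,0],[9,-31,0,0,0],[9,-31,0,0,0],[9,-31,0,0,0],[9,-29,0,0,0]]]' 10 >/dev/null
for i in 1 2; do python3 -m crank '[[[0,0,0,-0.12,0],[0,0,0,-0.12,0],[0,0,0,-0.12,0],[0,0,0,-0.12,0],[0,0,0,-0.12,0],[0,0,0,-0.12,0],[0,0,0,-0.12,0],[0,0,0,-0.12,0],[0,0,0,-0.12,0],[0,0,0,-0.12,0]]]' >/dev/null; done
python3 -m crank '[[[0,0,0,-0.12,0],[0,0,0,-0.12,0],[0,0,0,-0.12,0],[0,0,0,-0.12,0],[0,0,0,-0.12,0],[0,0,0,-0.1,0],[0,0,0,-0.06,0],[0,0,0,0,0],[0,0,0,0,0],[0,0,0,0,0]]]' >/dev/null
python3 - <<'E'
from h import *
go((.6100,.1009,.048),mth+np.pi)
E
```

```text
t55.37 pos [0.617  0.0977 0.1975] yaw 3.077 tilt 0.007 -> turn -0.008 then shift [  6.2   2.8 149.6] grip w0.503 f0.0
```

```bash
python3 -m crank '[[[4,2,30,-0.008,0],[2,1,35,0,0],[0,0,30,0,0],[0,0,20,0,0],[0,0,0,0,0],[0,0,0,0,0],[0,0,0,0,0],[0,0,0,0,0]]]' 10 >/dev/null
python3 - <<'E'
from h import *
go((.6100,.1009,.048),mth+np.pi)
E
```

```text
t56.03 pos [0.6123 0.1015 0.0854] yaw 3.086 tilt 0.002 -> turn 0.001 then shift [ 2.1 -0.8 37.4] grip w0.498 f0.0
```

```bash
python3 -m crank '[[[1.5,-0.8,16,0,0],[0,0,14,0,0],[0,0,6,0,0],[0,0,0,0,0],[0,0,0,0,1],[0,0,0,0,1],[0,0,0,0,1],[0,0,0,0,1],[0,0,0,0,1],[0,0,0,0,1]]]' 15 >/dev/null
python3 -m crank '[[[0,0,0,0,1],[0,0,0,0,1],[0,0,0,0,1],[0,0,0,0,1],[0,0,0,0,1],[0,0,0,0,1]]]' 15
python3 -m crank '[[[0,-3,0,0,1],[0,-3,0,0,1],[0,-3,0,0,1],[0,-3,0,0,1],[0,-3,0,0,1],[0,-2,0,0,1],[0,-2,0,0,1],[0,0,0,0,1],[0,0,0,0,1],[0,0,0,0,1]]]' 15
python3 -m crank '[[[0,-2,0,0,1],[0,0,0,0,1],[0,0,0,0,1]]]' 15
python3 - <<'E'
from h import *
print((mR.T@(pose()[0]["position"][:2]-mt)*1000).round(1))
E
```

```text
time: 57.37
position: [0.6091, 0.1005, 0.0474]
tool_rot: [-0.086, -3.135, -0.0]
ft_force: [-0.2, -0.1, 2.5]
grip_width: 0.137
grip_force: 15.0
time: 58.2
position: [0.608, 0.0839, 0.0473]
tool_rot: [-0.084, -3.135, -0.005]
ft_force: [-0.4, 4.3, 3.9]
grip_width: 0.135
grip_force: 15.0
time: 58.45
position: [0.608, 0.0839, 0.0473]
tool_rot: [-0.082, -3.136, -0.008]
ft_force: [0.4, 8.1, 2.0]
grip_width: 0.136
grip_force: 15.0
[ 38.2 -97.1]
```

Keeper shut at its stop. Release and go to the knob.

```bash
python3 -m crank '[[[0,1.5,0,0,1],[0,0,0,0,0],[0,0,0,0,0],[0,0,0,0,0],[0,0,0,0,0],[0,0,-25,0,0],[0,0,-30,0,0],[0,0,-20,0.07,0],[0,0,0,0,0],[0,0,0,0,0]]]' 10
python3 - <<'E'
from h import *
go((.6192,.3017,.0527),3.014)
E
python3 -m crank '[[[14,30,0,0,0],[2,31,0,0,0],[2,31,0,0,0],[2,31,0,0,0],[2,31,0,0,0],[2,31,0,0,0],[2,31,0,0,0],[0,0,0,0,0],[0,0,0,0,0],[0,0,0,0,0]]]' 10
python3 - <<'E'
from h import *
go((.6192,.3017,.0527),3.014)
E
```

```text
time: 59.28
position: [0.6089, 0.08, 0.123]
tool_rot: [-0.197, -3.131, 0.001]
ft_force: [-0.1, -0.3, 0.3]
grip_width: 0.494
grip_force: 0.0
t59.28 pos [0.6089 0.08   0.123 ] yaw 3.016 tilt 0.004 -> turn 0.002 then shift [ 17.7 221.3  70.2] grip w0.494 f0.0
time: 60.12
position: [0.6087, 0.2968, 0.1201]
tool_rot: [-0.196, -3.127, 0.005]
ft_force: [0.4, -0.2, 0.5]
grip_width: 0.499
grip_force: 0.0
t60.12 pos [0.6087 0.2968 0.1201] yaw 3.017 tilt 0.009 -> turn 0.003 then shift [-10.3   6.4  67.3] grip w0.499 f0.0
```

```bash
python3 -m crank '[[[-6,4,20,0,0],[-4,2,20,0,0],[0,0,16,0,0],[0,0,8,0,0],[0,0,0,0,0],[0,0,0,0,0],[0,0,0,0,0]]]' 10 >/dev/null
python3 - <<'E'
from h import *
go((.6192,.3017,.0527),3.014)
E
```

```text
t60.70 pos [0.6205 0.3028 0.0593] yaw 3.016 tilt 0.004 -> turn 0.002 then shift [ 1.1 -1.3  6.6] grip w0.502 f0.0
```

```bash
python3 -m crank '[[[1,-1.2,6,0,0],[0,0,0,0,0],[0,0,0,0,1],[0,0,0,0,1],[0,0,0,0,1],[0,0,0,0,1],[0,0,0,0,1],[0,0,0,0,1],[0,0,0,0,1],[0,0,0,0,1]]]' 20 >/dev/null
python3 -m crank '[[[0,0,0,0,1],[0,0,0,0,1],[0,0,0,0,1],[0,0,0,0,1],[0,0,0,0,1]]]' 20
python3 -m crank '[[[0,0,0,0.08,1],[0,0,0,0.1,1],[0,0,0,0.1,1],[0,0,0,0.1,1],[0,0,0,0.1,1],[0,0,0,0.1,1],[0,0,0,0.1,1],[0,0,0,0.1,1],[0,0,0,0.1,1],[0,0,0,0,1]]]' 20
python3 -m crank '[[[0,0,0,0.1,1],[0,0,0,0.1,1],[0,0,0,0.1,1],[0,0,0,0.1,1],[0,0,0,0.1,1],[0,0,0,0.1,1],[0,0,0,0.05,1],[0,0,0,0,1],[0,0,0,0,1],[0,0,0,0,1]]]' 20
python3 - <<'E'
from h import *
go((.6192,.3017,.0527),mth+np.pi/2); print(pose()[0]["torque"].round(2))
E
```

```text
time: 61.95
position: [0.6185, 0.3019, 0.0521]
tool_rot: [-0.196, -3.129, 0.001]
ft_force: [-0.9, -1.7, 0.9]
grip_width: 0.112
grip_force: 20.0
time: 62.78
position: [0.6189, 0.3027, 0.0521]
tool_rot: [-1.513, -2.748, 0.002]
ft_force: [1.2, -0.9, 0.1]
grip_width: 0.114
grip_force: 20.0
time: 63.62
position: [0.6194, 0.3027, 0.0521]
tool_rot: [-2.307, -2.127, 0.003]
ft_force: [5.1, 1.5, -3.0]
grip_width: 0.11
grip_force: 20.2
t63.62 pos [0.6194 0.3027 0.0521] yaw 1.490 tilt 0.004 -> turn -0.024 then shift [-1.  -0.2 -0.6] grip w0.110 f20.2
[ 0.32 -1.21  0.27]
```

Knob back at its locked stop. Release, rise and fly back over the block to verify the cassettes.

```bash
python3 -m crank '[[[0,0,0,-0.02,0],[0,0,0,0,0],[0,0,0,0,0],[0,0,0,0,0],[0,0,0,0,0],[0,0,-30,0,0],[0,0,-35,0,0],[0,0,-35,0,0],[0,0,-30,0,0],[0,0,0,0,0]]]' 10
python3 - <<'E'
from h import *
im=snap("wrist","w19.png"); g=im["pixels"].max(2)
m=np.zeros(g.shape,np.uint8); m[60:212,180:330]=g[60:212,180:330]<60
n,l,st,c=cv2.connectedComponentsWithStats(m)
for k in range(1,n):
    if st[k,4]>150:
        ys,xs=np.where(l==k); print(st[k],cv2.fitLine(np.c_[xs,ys].astype(np.float32),cv2.DIST_L2,0,.01,.01).ravel().round(2), (mR.T@(onz(im,*c[k],.06)-mt)*1000).round(1))
go((.5,-.15,.2))
E
```

```text
time: 64.45
position: [0.6226, 0.3038, 0.1906]
tool_rot: [-2.291, -2.148, -0.012]
ft_force: [1.0, 1.2, 1.6]
grip_width: 0.497
grip_force: 0.0
[224 162  40  44 792] [  0.29  -0.96 249.12 184.11] [ 35.7 117.1]
t64.50 pos [0.6214 0.3032 0.1871] yaw 1.507 tilt 0.004 -> turn 0.000 then shift [-460.   -92.   -14.9] grip w0.498 f0.0
```

```bash
python3 - <<'E'
import cv2,numpy as np
g=cv2.imread("pics/w19.png").max(2)
for r in range(156,212,3):
    x=180+np.where(g[r,180:330]<60)[0]; print(r,(x.min(),x.max(),len(x)) if len(x) else None,end="; ")
E
python3 -m crank '[[[-33,-6,-2,0,0],[-33,-6,-2,0,0],[-33,-6,-2,0,0],[-33,-6,-2,0,0],[-33,-6,-2,0,0],[-33,-6,-2,0,0],[-33,-6,-2,0,0],[-33,-6,-2,0,0],[-33,-6,-2,0,0],[-33,-6,-2,0,0]]]' >/dev/null
python3 -m crank '[[[-33,-8,0,0,0],[-33,-8,0,0,0],[-33,-8,0,0,0],[-33,-8,0,0,0],[0,0,0,0.12,0],[0,0,0,0.12,0],[0,0,0,0.12,0],[0,0,0,0.12,0],[0,0,0,0.12,0],[0,0,0,0.12,0]]]' >/dev/null
python3 -m crank '[[[0,0,0,0.12,0],[0,0,0,0.12,0],[0,0,0,0.12,0],[0,0,0,0.12,0],[0,0,0,0.12,0],[0,0,0,0.12,0],[0,0,0,0.12,0],[0,0,0,0,0],[0,0,0,0,0],[0,0,0,0,0]]]'
python3 - <<'E'
from h import *
im=snap("wrist","w20.png")
for w,h,a,c in darkblobs(im,(100,20,430,208),75,30): print(w,h,a,c.round(1),"z26",blk(onz(im,*c,.026)).round(1))
tp=snap("top","t20.png")
for n,x,y,z in (("post0",.037,-.097,.066),("post17",.037,-.080,.066)): print(n,proj(tp,[*(mR@[x,y]+mt),z]).round(1))
for w,h,a,c in darkblobs(tp,(170,120,275,180),60,8): print(w,h,a,c.round(1))
E
```

```text
156 None; 159 None; 162 (np.int64(248), np.int64(254), 7); 165 (np.int64(247), np.int64(254), 8); 168 (np.int64(243), np.int64(258), 16); 171 (np.int64(241), np.int64(261), 21); 174 (np.int64(239), np.int64(263), 25); 177 (np.int64(239), np.int64(263), 25); 180 (np.int64(238), np.int64(263), 26); 183 (np.int64(239), np.int64(263), 25); 186 (np.int64(241), np.int64(261), 21); 189 (np.int64(243), np.int64(258), 16); 192 (np.int64(247), np.int64(254), 8); 195 (np.int64(247), np.int64(254), 8); 198 (np.int64(247), np.int64(254), 8); 201 (np.int64(225), np.int64(299), 56); 204 (np.int64(224), np.int64(305), 69); 207 None; 210 (np.int64(272), np.int64(275), 4); time: 67.0
position: [0.4975, -0.1529, 0.202]
tool_rot: [-3.14, 0.079, 0.011]
ft_force: [0.0, 0.6, 0.8]
grip_width: 0.501
grip_force: 0.0
35 5 64 [298.5  34.9] z26 [ 76.1 -23.9]
11 13 110 [347.  48.] z26 [ 64.5 -80.7]
34 2 38 [252.3  49.6] z26 [59. 28.]
11 12 108 [299.   62.5] z26 [ 46.8 -26.3]
10 12 105 [345.6  64.6] z26 [ 46.6 -80.9]
30 5 34 [203.8  64.3] z26 [41.8 83.9]
11 12 103 [253.   76.4] z26 [30.  26.4]
2 30 46 [191.6  88.1] z26 [15.2 98.8]
12 12 106 [298.4  79.2] z26 [ 28.5 -26.9]
11 12 105 [344.   80.5] z26 [ 28.9 -80.8]
10 11 40 [208.5  92.5] z26 [10.5 78.7]
11 11 95 [252.6  92. ] z26 [12.4 26.5]
11 11 100 [297.3  95. ] z26 [ 10.7 -26.7]
11 12 99 [342.1  96.7] z26 [ 10.6 -80.5]
11 40 376 [210.2 121.3] z26 [-22.9  77.2]
10 40 303 [251.9 122. ] z26 [-22.4  26.4]
12 40 359 [294.1 124. ] z26 [-23.3 -25.1]
16 39 438 [336.7 125.3] z26 [-23.2 -77.5]
9 70 330 [426.5 183.1] z26 [ -92.9 -205.2]
post0 [250.  146.2]
post17 [244.5 145.9]
16 11 90 [180.8 144.5]
4 6 18 [250.2 147.6]
```

All checks pass: wing aligned within about 0.01 rad, post at its shut position, every first window within about 3 mm of its mark. Handing in.

```bash
python3 -c "
from bench import job; print(job.close_job())"
```

```text
the job is handed in; nothing more can be done
None
```

All four cassettes are in their matching pockets, the keeper is shut and the knob locked, and the job is handed in; the system gave no verdict, and I didn't re-measure the jar, cap and clip, though no move went near them.

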